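# Free the jammed nut bottle and serve the tasting cups

## Robot

A 7-joint arm with a two-finger parallel gripper is mounted at the origin on a cart in front of the work surface, level with it; the furniture and walls round the work are solid. World frame = base frame: x ahead of the robot, y to its left, z up, the work surface at z = 0. Lengths are in m, angles in rad, forces in N, time in s.
With the tool pointing down it reaches from about 0.425 to 0.875 m from the base axis. Payload 4.7 kg.
Tool frame: the origin (TCP) lies where the fingers leave the gripper's body, on its centre line; the fingertips stand 70 mm ahead of it and the grasp point (between the pads) lies 51 mm ahead of it; z points along the fingers, y is the line along which they close (so a half turn about z gives the same grasp; the last joint's range is limited). The gripper opens to 87 mm and grips with 3 to 60 N. Pads are 19 mm wide; open, the fingers measure 117 mm over their backs; the gripper's body (75 mm by 190 mm) begins 51 mm behind the grasp point.
Start: joints at [1.147, 0.321, -0.07, 1.45, 0.023, 1.371, -0.057], TCP at [0.276, -0.589, 0.292] pointing down, gripper open.
Joint ranges: [-2.86, 2.86], [-0.3, 2.09], [-1.38, 1.24], [0.06, 2.45], [-1.56, 4.7], [0.09, 2.05], [-2.69, 2.69]. Speed limits (rad/s): [2.57, 2.57, 3.14, 3.14, 3.14, 3.14, 3.14].

## Interface

Orientations are given as a rotation vector (axis times angle).
In Python, from bench import ctrl gives the robot as it stands.
- The arm moves only by the tool drive_tool, never from a script. Its argument "motion" is a list of rows, each a list of 3 entries, a list of its own where there are three numbers: the shift along the tool's x, y, z in cm, then the turn, a rotation vector about the tool's x, y, z in degrees, then the opening, from -1 (shut) to 1 (fully open). In form: [[[x, y, z], [ax, ay, az], claw], ...]. A call has 1 to 12 rows; each row shifts and turns the commanded pose from where the row before left it, along the tool's axes as they then stand; what a row does not reach is not made up. A row lasts 1/8 s, in which the tool goes at most 62.5 mm and 10.7 degrees, less where a joint would pass 70% of its speed; a pose out of reach is approached as far as the arm can. A call with a gripper value outside its range is refused whole. The fingers move at their own pace and stop on an object; "force" is the grip in N (left out, the last holds). Time passes only in rows, so rows that do not move let the fingers close. It gives the time, the measured TCP pose, the force, the opening and the grip force at its end, in the units of the state.
- ctrl.get_state(): the state, without advancing time (a new reading comes with each control period).
- ctrl.get_image(name): name is "scene" or "top" or "wrist"; returns the picture (420x560x3 uint8, red, green, blue); there is no depth.
- ctrl.calibration(name): a dict with "K" (3x3 intrinsics, pixels), "origin" and "attitude" of the camera in the world; the wrist camera has in their place "tool_from_camera" (4x4, takes a point from camera to tool coordinates, whose origin is the TCP and whose axes are the flange's). Camera axes: x right, y up, looking along -z (the intrinsics and any distortion apply to the point x, -y, -z); pixel columns grow to the right and rows downward; lengths in m; the calibration is good to about 2 mm. A picture is of the moment at which its call begins: read the wrist's pose just before it. calibration takes no time and is no camera call.
- ctrl.close_job(): hands the job in; it is judged then, once.
The state is a dict: "time": time; "joint_positions": joint angles; "qd": joint speeds; "joint_torque": joint torques, N m; "position": TCP position; "tool_rot": TCP orientation; "ft_force": force on the tool from outside, world axes, zero at the start; "torque": the same for the moment, N m; "grip_width": opening from 0.0 (shut) to 1.0 (fully open); "grip_force": force on a finger pad.
Only numpy, scipy, OpenCV 4.12 (cv2) and the standard library are available. Lean on these libraries where they do the work, as an engineer would, in place of code of your own. Each camera call takes 0.05 s, during which the arm holds its last target. There are 200 camera calls.

## Task

The nuts have jammed in the neck of the bottle on the dispenser: rock the bottle firmly from side to side until they run down, and leave it upright again. Then set each white cup in turn under the chute, turn the crank steadily through its heavy point (never faster than about a turn a second) so that a nut rolls into the cup, and stand every cup, with a nut in it, upright on the wooden board. Do not disturb the cheeses.

Things in the scene. Friction and masses are not known exactly. Their poses are not given: they have to be found in the camera images.
- dispenser: fixed nut dispenser. Origin on the deck under its throat; x axis points to its back (its front, with the chute, faces -x), y to its left, z up. White housing x -0.045 to 0.05, y -0.191 to 0.081, 98 mm high, 130 mm under the crank (y -0.185 to -0.062). At y = 0 a clear bottle hangs neck down in a yoke over a funnel (rim 194 mm high); crank at the right end
- pocket (a point): centre of a nut that lies in the pocket (25 x 27 mm) of the blue shuttle under the throat (x 0, y 0, z 0.1085 in the dispenser). Further nuts stack on it in the throat about 20 mm apart, up to z 0.17. One full crank turn carries the shuttle 40 mm to the right and back: the pocket's nut drops into the chute about half way round and rolls out at the front; one nut a turn
- chute_lip (a point): front end of the chute floor, 52 mm over the deck, 84 mm in front of the dispenser's origin and 40 mm to its right. The chute runs back and up from here into the housing; 34 mm wide over its side walls, which are 68 mm high here and 79 mm where they meet the housing
- cup_spot (a point): middle of the ring marked on the steel tongue, 4 mm over the deck, 118 mm in front and 40 mm right of the dispenser's origin. A cup centred here (within about 6 mm), its rim 4 mm in front of the chute lip and 8 mm lower, catches the nut. Behind it is a steel stop 26 mm high (x -0.083, y -0.078 to -0.002). The tongue: x -0.158 to -0.040, y -0.082 to 0.002 in the dispenser's frame
- bottle (a joint): lean of the bottle (rad): 0 upright (neck straight down), positive when its top leans to the dispenser's right (-y), limits -0.9 and 0.9; it turns about a level axis along the dispenser's x, 190 mm over the deck, takes about 2 N at its top and stays where left. Two nuts bridge the neck: leaning it past 0.65 to one side, then the other, two to four times, frees them
- bottle_grip (a point): where to grip the bottle: centre of its green upper end, 76 mm from the pivot along the bottle, 16 mm below its closed top. The flat bottle is 29 mm thick along the dispenser's x and 68 mm wide; its flat faces look to the dispenser's -x and +x. Inside, the neck is 28 mm wide and 32 mm long, from 8 mm below the pivot to 24 mm above it
- crank (a joint): angle of the crank (rad), counter-clockwise from above positive, endless; 0 at rest, with its arm to the dispenser's front; turns either way. A spring makes it heavier up to half a turn (pi), then pushes it on; let go, it springs back to the nearest whole turn. About 6 N at the knob where heaviest
- crank_knob (a point): middle of the upright black crank knob, which spins freely on its pin: 21 mm across, 41 mm high; this point is 22 mm above the knob's foot and 18 mm below its top, 165.5 mm over the deck, 50 mm from the crank's axis. The steel arm is 2 mm below the knob's foot
- crank_axis (a point): point on the crank's upright axis at the height of the crank_knob point; 155 mm right of the dispenser's origin
- board: fixed wooden serving board, 270 mm along its x, 120 mm along its y, 16 mm thick; origin at the centre of its underside, lies on the deck to the dispenser's right. A glass arch stands farther right (beyond y = -0.43), and a shelf with bowls is over x = 0.7 and beyond, about 0.43 over the deck
- cup0: white tasting cup, open and round, 40 mm high, 48 mm across at the foot, 60 mm at the rim (about 56 mm at mid height), wall 3.5 mm, 0.12 kg; origin at the centre of its underside, z up. Starts left of the dispenser; a tray and boxes up to 65 mm high stand left of y = 0.33. Two or three cups are there; an absent one reads None
- cup1: white tasting cup, open and round, 40 mm high, 48 mm across at the foot, 60 mm at the rim (about 56 mm at mid height), wall 3.5 mm, 0.12 kg; origin at the centre of its underside, z up. Starts left of the dispenser; a tray and boxes up to 65 mm high stand left of y = 0.33. Two or three cups are there; an absent one reads None
- cup2: white tasting cup, open and round, 40 mm high, 48 mm across at the foot, 60 mm at the rim (about 56 mm at mid height), wall 3.5 mm, 0.12 kg; origin at the centre of its underside, z up. Starts left of the dispenser; a tray and boxes up to 65 mm high stand left of y = 0.33. Two or three cups are there; an absent one reads None
- nut0: macadamia nut in its shell, a hard brown ball 20 mm across, 12 g; origin at its centre
- nut1: macadamia nut in its shell, a hard brown ball 20 mm across, 12 g; origin at its centre
- nut2: macadamia nut in its shell, a hard brown ball 20 mm across, 12 g; origin at its centre
- nut3: macadamia nut in its shell, a hard brown ball 20 mm across, 12 g; origin at its centre
- stagionato_brick: loose pale brick of cheese with a label, 57x92x40 mm, not to be disturbed; origin on its underside
- pressed_cut: loose dark-rind cheese wedge, 100x92x40 mm, not to be disturbed; origin on its underside
- smoked_brick: loose small tan brick of cheese, 53x82x38 mm, not to be disturbed; origin on its underside

How it is judged:
By the outcome, as a careful person would: the job done as asked, in the order asked, and still so for the second after the job is handed in, with the robot touching nothing.
Of cup0, cup1, cup2 only 2 to 3 are there at a start; the rules pass over those that are not, and their reading is None.
At some moment in a run one of cup0, cup1, cup2 may be knocked a few centimetres aside while the robot is not near it.
It also fails if it takes over 210 s, if anything falls off the work surface, if the arm or the gripper's body presses on something with over 40 N, if the wrist force passes 120 N, or if a joint passes its speed limit or range.

## Working session

There is one attempt and no reset: what is moved stays moved. The work goes in short steps, Python scripts to look and compute and a tool call to move; the robot and the scene stay as the last step left them, time stands still between calls to the robot, and variables do not carry over. Pictures are saved under pics/ and viewed, at most 14 in all, crops included, and the job is handed in when it is done.

Besides the shell and the picture viewer there is one more tool, called after "Call:" by a JSON object that holds its "api" and its "payload", one argument or row to a line. drive_tool: Moves the arm, as the interface text tells. Its arguments: {"type":"object","properties":{"motion":{"type":"array","items":{"type":"array"}},"force":{"type":"number"}},"required":["motion"]}

```bash
ls; mkdir -p pics
cat > h.py <<'E'
import numpy as np, cv2
from scipy.spatial.transform import Rotation as R
from bench import ctrl
def shot(n,f):
    s=ctrl.get_state(); im=np.asarray(ctrl.get_image(n)); cv2.imwrite('pics/'+f,im[:,:,::-1]); return s,im
E
python3 - <<'E'
from h import *
for n in("scene","top","wrist"):
    c=ctrl.calibration(n); print(n,{k:np.round(np.asarray(v),4).tolist() if not isinstance(v,str) else v for k,v in c.items()})
s,a=shot("scene","s0.png"); s,b=shot("top","t0.png")
print(s)
E
```

```text
pics
scene {'K': [[416.685, 0.0, 281.7563], [0.0, 416.685, 211.0948], [0.0, 0.0, 1.0]], 'origin': [0.02, 0.8692, 0.8974], 'attitude': [0.3151, -1.1948, -2.4125]}
top {'K': [[441.1536, 0.0, 283.3449], [0.0, 441.1536, 203.5778], [0.0, 0.0, 1.0]], 'origin': [0.2392, 0.0224, 1.2385], 'attitude': [0.1551, -0.1715, -1.5997]}
wrist {'K': [[332.872, 0.0, 277.924], [0.0, 332.872, 211.752], [0.0, 0.0, 1.0]], 'tool_from_camera': [[-0.0001, 0.9695, 0.2452, 0.0662], [1.0, 0.0003, -0.001, -0.0001], [-0.001, 0.2452, -0.9695, -0.0912], [0.0, 0.0, 0.0, 1.0]]}
{'time': 0.05, 'joint_positions': array([ 1.14710722,  0.321802  , -0.07011243,  1.45164198,  0.02260553,
        1.37078454, -0.05686243]), 'qd': array([ 0.0001016 , -0.00177834, -0.00080963, -0.00066028,  0.00101728,
       -0.00039078,  0.00046103]), 'joint_torque': array([ 3.50946957e-04, -4.92993093e+01, -4.05998295e-01, -3.13702655e+01,
       -6.41650753e-02,  3.99162259e-02,  4.13221892e-05]), 'position': array([ 0.27536273, -0.58834349,  0.29119182]), 'tool_rot': array([-3.06485666e+00, -6.81957349e-01,  7.71876388e-04]), 'ft_force': array([ 0.77703482,  0.2171446 , -0.70817949]), 'torque': array([ 0.02490135, -0.04223844,  0.01489927]), 'grip_force': 0.0, 'grip_width': 0.998291240656349}
```

View pics/s0.png

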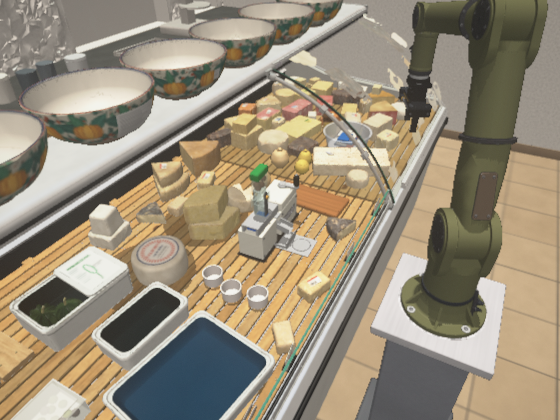

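View pics/t0.png

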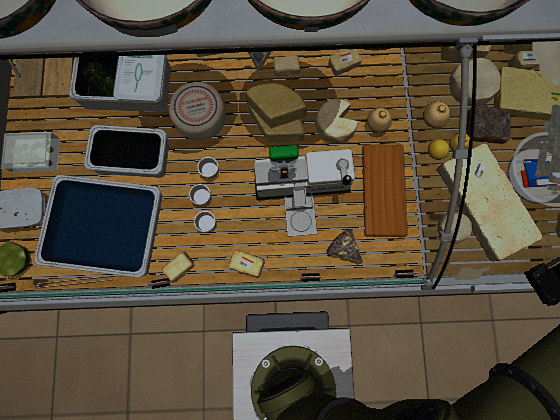

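The scene shows three cups left of the dispenser (top view px (207,168), (200,195), (204,222)). The dispenser is at about (300,172), the ring at (301,220), the board at (385,190), and the crank knob at (343,165).

```bash
cat >> h.py <<'E'
def cam(n,s=None):
    c=ctrl.calibration(n); K=np.array(c['K'])
    if n=='wrist':
        T=np.array(c['tool_from_camera']); Rt=R.from_rotvec(s['tool_rot']).as_matrix()
        return K,Rt@T[:3,:3],Rt@T[:3,3]+s['position']
    return K,R.from_rotvec(c['attitude']).as_matrix(),np.array(c['origin'])
def ray(n,px,z,s=None):
    K,A,o=cam(n,s); d=np.linalg.inv(K)@np.array([px[0],px[1],1.]); d=A@(d*[1,-1,-1]); return o+d*(z-o[2])/d[2]
def proj(n,p,s=None):
    K,A,o=cam(n,s); q=A.T@(np.asarray(p)-o); q=K@(q*[1,-1,-1]); return q[:2]/q[2]
E
python3 - <<'E'
from h import *
im=cv2.imread('pics/t0.png'); 
hsv=cv2.cvtColor(im,cv2.COLOR_BGR2HSV)
def blobs(m,mn):
    n,l,st,c=cv2.connectedComponentsWithStats(m.astype(np.uint8)); return [(st[i].tolist(),c[i].round(1)) for i in range(1,n) if st[i][4]>mn]
g=(hsv[...,0]>50)&(hsv[...,0]<75)&(hsv[...,1]>120); g[:, :240]=0; g[:,330:]=0;g[180:]=0
for b in blobs(g,30): print('green',b)
w=(hsv[...,1]<40)&(hsv[...,2]>150); w2=w.copy(); w2[:, :185]=0; w2[:,225:]=0; w2[:150]=0; w2[240:]=0
for b in blobs(w2,30): print('cup',b)
print('ring guess',ray('top',(301,221),.004),'knob',ray('top',(343.5,163),.1835))
h=hsv.copy(); m=(hsv[...,0]<15)&(hsv[...,1]>120)&(hsv[...,2]>70); m[:, :355]=0;m[:,415:]=0;m[:135]=0;m[245:]=0
m=cv2.morphologyEx(m.astype(np.uint8),cv2.MORPH_OPEN,np.ones((7,7)))
c=max(cv2.findContours(m,0,2)[0],key=cv2.contourArea); r=cv2.minAreaRect(c); print(r)
for p in cv2.boxPoints(r): print('board',ray('top',p,.016).round(3))
a=cv2.resize(im[135:245,180:420],None,fx=3.3,fy=3.3,interpolation=2); cv2.imwrite('pics/t0c.png',a)
E
```

```text
green ([269, 145, 29, 16, 395], array([283.3, 152.3]))
cup ([202, 163, 16, 14, 169], array([209. , 169.2]))
cup ([194, 186, 16, 18, 192], array([201.4, 195.9]))
cup ([199, 215, 16, 17, 198], array([206.3, 222.7]))
ring guess [ 0.44590019 -0.04344189  0.004     ] knob [ 0.55862658 -0.14630599  0.1835    ]
((374.5, 158.0), (18.0, 17.0), 90.0)
board [ 0.65  -0.241  0.016]
board [ 0.648 -0.291  0.016]
board [ 0.593 -0.286  0.016]
board [ 0.595 -0.237  0.016]
```

View pics/t0c.png

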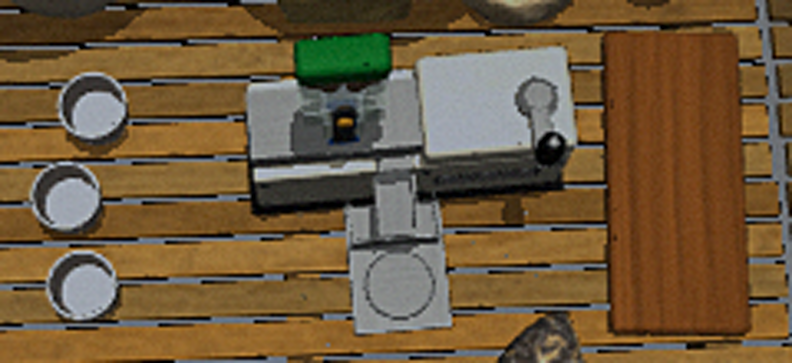

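Crop (3.3x, offset 180,135): ring at (400,285), tongue front corners (354,335) and (451,326), crank-housing top corners (421,158), (575,147), (567,45), (415,58), knob top (549,146), cup rims at (92,106), (66,197), (82,287), green bottle top at (343,58).

Run:
```python
from h import *
P=lambda u,v:(180+u/3.3,135+v/3.3)
D=[((400,285),(-.118,-.04,.004)),((354,335),(-.158,.002,.004)),((451,326),(-.158,-.082,.004)),((549,144),(-.05,-.155,.1835)),
((421,158),(-.045,-.062,.13)),((575,147),(-.045,-.185,.13)),((567,45),(.05,-.185,.13)),((415,58),(.05,-.062,.13))]
W=np.array([ray('top',P(*a),b[2])[:2] for a,b in D]); L=np.array([b[:2] for a,b in D])
lm,wm=L.mean(0),W.mean(0); H=(L-lm).T@(W-wm); th=np.arctan2(H[0,1]-H[1,0],H[0,0]+H[1,1])
c,s=np.cos(th),np.sin(th); Q=np.array([[c,-s],[s,c]]); t=wm-Q@lm
print('yaw deg',np.degrees(th),'origin',t,'res mm',((L@Q.T+t-W)*1000).round(1).tolist())
for n,p in dict(cup_spot=(-.118,-.04),grip=(0,0),knob=(-.05,-.155),axis=(0,-.155),lip=(-.084,-.04)).items(): print(n,(Q@p+t).round(4))
for g in((343,56),): print('green top centre',ray('top',P(*g),.282).round(3), 'proj of upright grip top', proj('top',[*t,.282]))
for u in((92,106),(66,197),(82,287)): print('cup',ray('top',P(*u),.04).round(4), np.round(proj('scene',ray('top',P(*u),.04)),1))
for u in((604,33),(738,33),(611,333),(750,330)): print('board',ray('top',P(*u),.016).round(4))
for n,p,z in(('knob',(-.05,-.155),.1835),('spot',(-.118,-.04),.004)): print(n,'scene px',proj('scene',[*(Q@p+t),z]).round(1))
b=cv2.imread('pics/s0.png'); cv2.imwrite('pics/s0c.png',cv2.resize(b[155:315,190:390],None,fx=3.7,fy=3.7,interpolation=2))
```

```text
yaw deg 2.7999651447374454 origin [0.56042599 0.00409824] res mm [[-0.3, 2.4], [-0.5, 1.2], [-1.2, 0.5], [-0.1, -2.3], [-5.8, -1.8], [-4.6, -2.9], [5.9, 1.1], [6.7, 1.9]]
cup_spot [ 0.4445 -0.0416]
grip [0.5604 0.0041]
knob [ 0.5181 -0.1532]
axis [ 0.568  -0.1507]
lip [ 0.4785 -0.04  ]
green top centre [0.559 0.003 0.282] proj of upright grip top [283.4925026  151.56980801]
cup [0.6029 0.2144 0.04  ] [213.7 270.8]
cup [0.5238 0.2363 0.04  ] [232.6 285.3]
cup [0.4464 0.2228 0.04  ] [259.2 291.8]
board [ 0.662  -0.2336  0.016 ]
board [ 0.6581 -0.3522  0.016 ]
board [ 0.3955 -0.22    0.016 ]
board [ 0.3939 -0.338   0.016 ]
knob scene px [297.3 174.6]
spot scene px [302.  244.2]
```

View pics/s0c.png

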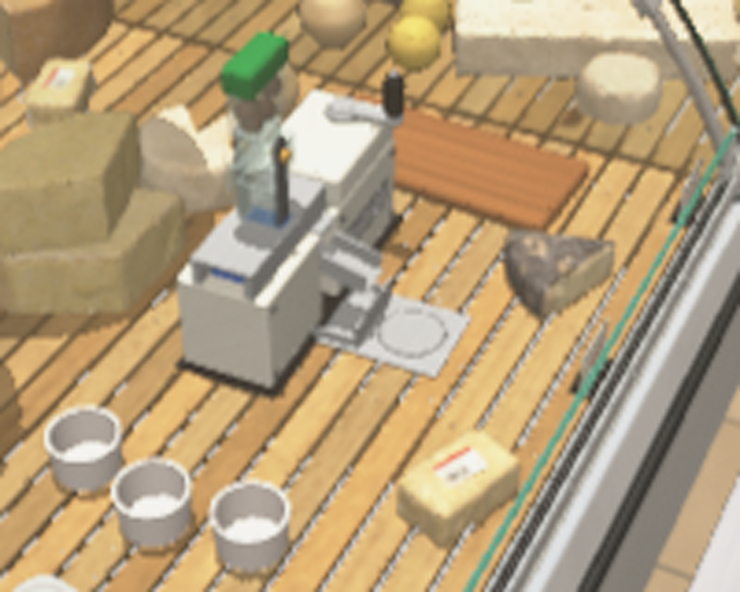

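Nearest to the tongue are the wedge, right-front, and a brick, front-left. The dispenser pose fits in both views: yaw 2.8°, origin (0.560, 0.004). First I raise the arm and turn the fingers to face the bottle's flats.

Call:
{"api": "drive_tool", "payload": {
  "motion": [
    [[0, 0, -3.6], [0, 0, -9.7], 1],
    [[0, 0, -3.6], [0, 0, -9.7], 1],
    [[0, 0, -3.6], [0, 0, -9.7], 1],
    [[0, 0, -3.6], [0, 0, -9.7], 1],
    [[0, 0, -3.6], [0, 0, -9.7], 1],
    [[0, 0, -3.6], [0, 0, -9.7], 1],
    [[0, 0, -3.6], [0, 0, -9.5], 1]
  ],
  "force": 20
}}

```text
time: 0.98
position: [0.2755, -0.5886, 0.5449]
tool_rot: [-2.16, -2.28, -0.001]
ft_force: [1.0, 0.2, -0.4]
grip_width: 1.0
grip_force: 0.0
```

Call:
{"api": "drive_tool", "payload": {
  "motion": [
    [[5.2, 2.9, 0], [0, 0, 0], 1],
    [[5.2, 2.9, 0], [0, 0, 0], 1],
    [[5.2, 2.9, 0], [0, 0, 0], 1],
    [[5.2, 2.9, 0], [0, 0, 0], 1],
    [[5.2, 2.9, 0], [0, 0, 0], 1],
    [[5.2, 2.9, 0], [0, 0, 0], 1],
    [[5.2, 2.9, 0], [0, 0, 0], 1],
    [[5.2, 2.9, 0], [0, 0, 0], 1],
    [[5.2, 2.9, 0], [0, 0, 0], 1],
    [[5.4, 2.8, 0], [0, 0, 0], 1],
    [[5.4, 2.7, 0], [0, 0, 0.3], 1],
    [[0, 0, 0], [0, 0, 0], 1]
  ]
}}

```text
time: 2.48
position: [0.5636, 0.008, 0.5432]
tool_rot: [-2.158, -2.278, -0.002]
ft_force: [-0.4, -0.4, 0.0]
grip_width: 0.996
grip_force: 0.0
```

```bash
cat >> h.py <<'E'
def tgt(p,s=None):
    "shift (cm, tool axes) to bring GRASP point to p; also psi and tilt"
    s=s or ctrl.get_state(); A=R.from_rotvec(s['tool_rot']).as_matrix(); g=s['position']+A[:,2]*.051
    return (A.T@(np.asarray(p)-g)*100).round(2), np.degrees(np.arctan2(A[1,0],A[0,0])).round(2), g.round(4)
E
python3 - <<'E'
from h import *
s,im=shot('wrist','w1.png'); print(s['position'],s['joint_positions'].round(2)); print(tgt((.5604,.0041,.268),s))
hsv=cv2.cvtColor(im[:,:,::-1].copy(),cv2.COLOR_BGR2HSV); g=(hsv[...,0]>50)&(hsv[...,0]<75)&(hsv[...,1]>120)
n,l,st,c=cv2.connectedComponentsWithStats(g.astype(np.uint8)); i=1+st[1:,4].argmax(); print(st[i],c[i],ray('wrist',c[i],.282,s))
E
```

```text
[0.56358245 0.00803086 0.54319895] [ 0.51  0.2  -0.71  1.15  0.13  1.84 -0.1 ]
(array([-0.47, -0.3 , 22.42]), np.float64(93.11), array([0.5635, 0.0082, 0.4922]))
[ 265  162   27   61 1517] [278.18391562 191.56756757] [0.56322463 0.00831015 0.282     ]
```

View pics/w1.png

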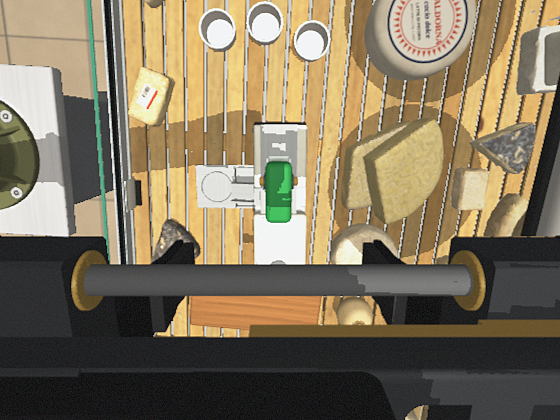

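The wrist view shows the green cap at (278,192), the ring at (216,186), cups at (217,29), (265,21) and (311,40), and the board at the bottom.

Run:
```python
from h import *
s=ctrl.get_state()
im=cv2.imread('pics/w1.png'); g=cv2.GaussianBlur(cv2.cvtColor(im,cv2.COLOR_BGR2GRAY),(3,3),0)
c=cv2.HoughCircles(g[155:215,190:250],cv2.HOUGH_GRADIENT,1,20,param1=60,param2=15,minRadius=14,maxRadius=26); print(c+np.array([190,155,0]) if c is not None else 0)
for p in((216,186),(216.5,187)): print('ring',ray('wrist',p,.004,s).round(4))
for p in((217,29),(265,21),(311,40)): print('cup',ray('wrist',p,.04,s).round(4))
for z in(.282,.25): print('green cols/rows',z,ray('wrist',(265,223),z,s).round(4),ray('wrist',(292,162),z,s).round(4))
print(tgt((.562,.0055,.268),s))
```

```text
[[[216.5        184.5         14.39999962]]]
ring [ 0.4461 -0.0435  0.004 ]
ring [ 0.4471 -0.0454  0.004 ]
cup [0.4534 0.2204 0.04  ]
cup [0.5305 0.2359 0.04  ]
cup [0.6065 0.2117 0.04  ]
green cols/rows 0.282 [ 0.5503 -0.0317  0.282 ] [0.576  0.0365 0.282 ]
green cols/rows 0.25 [ 0.5494 -0.041   0.25  ] [0.5775 0.0334 0.25  ]
(array([ 0.07, -0.09, 22.44]), np.float64(92.81), array([0.5633, 0.0047, 0.4924]))
```

Call:
{"api": "drive_tool", "payload": {
  "motion": [
    [[0, 0, 5], [0, 0, 0], 1],
    [[0, 0, 5], [0, 0, 0], 1],
    [[0, 0, 5], [0, 0, 0], 1],
    [[0, 0, 4.5], [0, 0, 0], 0.3],
    [[0, 0, 2.9], [0, 0, 0], -0.1],
    [[0, 0, 0], [0, 0, 0], -0.1],
    [[0, 0, 0], [0, 0, 0], -1],
    [[0, 0, 0], [0, 0, 0], -1],
    [[0, 0, 0], [0, 0, 0], -1],
    [[0, 0, 0], [0, 0, 0], -1]
  ],
  "force": 20
}}

```text
time: 3.78
position: [0.5637, 0.002, 0.321]
tool_rot: [2.171, 2.268, 0.001]
ft_force: [1.2, 0.1, 1.2]
grip_width: 0.323
grip_force: 20.0
```

Run:
```python
from h import *
s=ctrl.get_state(); print(tgt((.562,.0045,.268),s),s['grip_width'],s['grip_force'],s['ft_force'],s['joint_positions'].round(2))
```

```text
(array([ 0.26, -0.16,  0.2 ]), np.float64(92.5), array([0.5637, 0.002 , 0.27  ])) 0.32276837749141607 19.99483196530491 [1.20495628 0.09117617 1.22315022] [ 0.57  0.18 -0.7   1.61  0.12  1.4  -0.1 ]
```

Call:
{"api": "drive_tool", "payload": {
  "motion": [
    [[-2.4, 0, 0.2], [0, 10.5, 0], -1],
    [[-2.4, 0, 0.2], [0, 10.5, 0], -1],
    [[-2.4, 0, 0.2], [0, 10.5, 0], -1],
    [[-2.4, 0, 0.2], [0, 10.5, 0], -1],
    [[0, 0, 0], [0, 0, 0], -1],
    [[0, 0, 0], [0, 0, 0], -1]
  ]
}}

```text
time: 4.53
position: [0.5679, -0.0867, 0.284]
tool_rot: [-1.752, -1.826, -0.672]
ft_force: [6.2, 4.5, -11.4]
grip_width: 0.33
grip_force: 20.0
```

```bash
cat >> h.py <<'E'
def lean(s=None):
    s=s or ctrl.get_state(); A=R.from_rotvec(s['tool_rot']).as_matrix(); g=s['position']+A[:,2]*.051
    d=g-[.5637,.0022,.19]; return 'tool lean',np.degrees(np.arctan2(A[1,2],-A[2,2])).round(1),'grasp lean',np.degrees(np.arctan2(-d[1],d[2])).round(1),'dist',np.hypot(d[1],d[2]).round(4),g.round(4),s['ft_force'].round(1),s['joint_positions'].round(2)
E
python3 -c "
from h import *
print(lean())"
```

```text
('tool lean', np.float64(42.0), 'grasp lean', np.float64(44.3), 'dist', np.float64(0.0784), array([ 0.5664, -0.0526,  0.2461]), array([  6.2,   4.5, -11.4]), array([ 0.91,  0.43, -0.63,  1.56, -0.44,  1.5 ,  0.42]))
```

Call:
{"api": "drive_tool", "payload": {
  "motion": [
    [[2.4, 0, 0.2], [0, -10.5, 0], -1],
    [[2.4, 0, 0.2], [0, -10.5, 0], -1],
    [[2.4, 0, 0.2], [0, -10.5, 0], -1],
    [[2.4, 0, 0.2], [0, -10.5, 0], -1],
    [[2.4, 0, 0.2], [0, -10.5, 0], -1],
    [[2.4, 0, 0.2], [0, -10.5, 0], -1],
    [[2.4, 0, 0.2], [0, -10.5, 0], -1],
    [[2.4, 0, 0.2], [0, -10.5, 0], -1],
    [[0, 0, 0], [0, 0, 0], -1],
    [[0, 0, 0], [0, 0, 0], -1]
  ]
}}

```text
time: 5.78
position: [0.5591, 0.0949, 0.2873]
tool_rot: [1.747, 1.839, -0.664]
ft_force: [-0.1, 8.6, -0.6]
grip_width: 0.326
grip_force: 20.0
```

```bash
python3 -c "
from h import *
print(lean())"
```

```text
('tool lean', np.float64(-41.5), 'grasp lean', np.float64(-44.9), 'dist', np.float64(0.0835), array([0.5608, 0.0612, 0.2491]), array([-0.1,  8.6, -0.6]), array([ 0.03,  0.4 , -0.71,  1.61,  0.82,  1.72, -0.73]))
```

Call:
{"api": "drive_tool", "payload": {
  "motion": [
    [[-2.4, 0, 0.2], [0, 10.5, 0], -1],
    [[-2.4, 0, 0.2], [0, 10.5, 0], -1],
    [[-2.4, 0, 0.2], [0, 10.5, 0], -1],
    [[-2.4, 0, 0.2], [0, 10.5, 0], -1],
    [[-2.4, 0, 0.2], [0, 10.5, 0], -1],
    [[-2.4, 0, 0.2], [0, 10.5, 0], -1],
    [[-2.4, 0, 0.2], [0, 10.5, 0], -1],
    [[-2.4, 0, 0.2], [0, 10.5, 0], -1],
    [[0, 0, 0], [0, 0, 0], -1],
    [[0, 0, 0], [0, 0, 0], -1]
  ]
}}

```text
time: 7.02
position: [0.5678, -0.0868, 0.2871]
tool_rot: [-1.752, -1.825, -0.673]
ft_force: [5.3, 5.3, -11.4]
grip_width: 0.329
grip_force: 20.0
```

Call:
{"api": "drive_tool", "payload": {
  "motion": [
    [[2.4, 0, 0.2], [0, -10.5, 0], -1],
    [[2.4, 0, 0.2], [0, -10.5, 0], -1],
    [[2.4, 0, 0.2], [0, -10.5, 0], -1],
    [[2.4, 0, 0.2], [0, -10.5, 0], -1],
    [[2.4, 0, 0.2], [0, -10.5, 0], -1],
    [[2.4, 0, 0.2], [0, -10.5, 0], -1],
    [[2.4, 0, 0.2], [0, -10.5, 0], -1],
    [[2.4, 0, 0.2], [0, -10.5, 0], -1],
    [[0, 0, 0], [0, 0, 0], -1],
    [[0, 0, 0], [0, 0, 0], -1]
  ]
}}

```text
time: 8.28
position: [0.5591, 0.0947, 0.2906]
tool_rot: [1.748, 1.839, -0.664]
ft_force: [-1.5, 10.1, 1.4]
grip_width: 0.329
grip_force: 20.0
```

Call:
{"api": "drive_tool", "payload": {
  "motion": [
    [[-2.4, 0, 0.2], [0, 10.5, 0], -1],
    [[-2.4, 0, 0.2], [0, 10.5, 0], -1],
    [[-2.4, 0, 0.2], [0, 10.5, 0], -1],
    [[-2.4, 0, 0.2], [0, 10.5, 0], -1],
    [[-2.4, 0, 0.2], [0, 10.5, 0], -1],
    [[-2.4, 0, 0.2], [0, 10.5, 0], -1],
    [[-2.4, 0, 0.2], [0, 10.5, 0], -1],
    [[-2.4, 0, 0.2], [0, 10.5, 0], -1],
    [[0, 0, 0], [0, 0, 0], -1],
    [[0, 0, 0], [0, 0, 0], -1]
  ]
}}

```text
time: 9.52
position: [0.5678, -0.0875, 0.2903]
tool_rot: [-1.753, -1.825, -0.674]
ft_force: [4.5, 2.8, -10.5]
grip_width: 0.326
grip_force: 20.0
```

Call:
{"api": "drive_tool", "payload": {
  "motion": [
    [[2.4, 0, 0.2], [0, -10.5, 0], -1],
    [[2.4, 0, 0.2], [0, -10.5, 0], -1],
    [[2.4, 0, 0.2], [0, -10.5, 0], -1],
    [[2.4, 0, 0.2], [0, -10.5, 0], -1],
    [[2.4, 0, 0.2], [0, -10.5, 0], -1],
    [[2.4, 0, 0.2], [0, -10.5, 0], -1],
    [[2.4, 0, 0.2], [0, -10.5, 0], -1],
    [[2.4, 0, 0.2], [0, -10.5, 0], -1],
    [[0, 0, 0], [0, 0, 0], -1],
    [[0, 0, 0], [0, 0, 0], -1]
  ]
}}

```text
time: 10.78
position: [0.5591, 0.0949, 0.294]
tool_rot: [1.748, 1.839, -0.663]
ft_force: [-1.3, 8.9, 2.8]
grip_width: 0.325
grip_force: 20.0
```

Call:
{"api": "drive_tool", "payload": {
  "motion": [
    [[-2.4, 0, 0.2], [0, 10.5, 0], -1],
    [[-2.4, 0, 0.2], [0, 10.5, 0], -1],
    [[-2.4, 0, 0.2], [0, 10.5, 0], -1],
    [[-2.4, 0, 0.2], [0, 10.5, 0], -1],
    [[0, 0, 0], [0, 0, 0], -1],
    [[0, 0, 0], [0, 0, 0], -1],
    [[0, 0, 0], [0, 0, 0], -1]
  ]
}}

```text
time: 11.65
position: [0.5638, -0.0003, 0.3281]
tool_rot: [2.173, 2.266, -0.001]
ft_force: [3.8, -2.6, -7.4]
grip_width: 0.328
grip_force: 20.0
```

```bash
python3 -c "
from h import *
print(lean());print(tgt((.5637,.002,.27)))
s,a=shot('scene','s2.png'); s,b=shot('top','t2.png')
A=cv2.resize(a[180:270,225:315],(560,560),interpolation=2)
cv2.imwrite('pics/s2c.png',A[:,:,::-1])"
```

```text
('tool lean', np.float64(-0.1), 'grasp lean', np.float64(1.7), 'dist', np.float64(0.0871), array([ 5.639e-01, -4.000e-04,  2.771e-01]), array([ 3.8, -2.6, -7.4]), array([ 0.63,  0.19, -0.77,  1.6 ,  0.13,  1.41, -0.11]))
(array([ 0.24, -0.01,  0.71]), np.float64(92.4), array([ 5.639e-01, -4.000e-04,  2.771e-01]))
```

View pics/s2c.png

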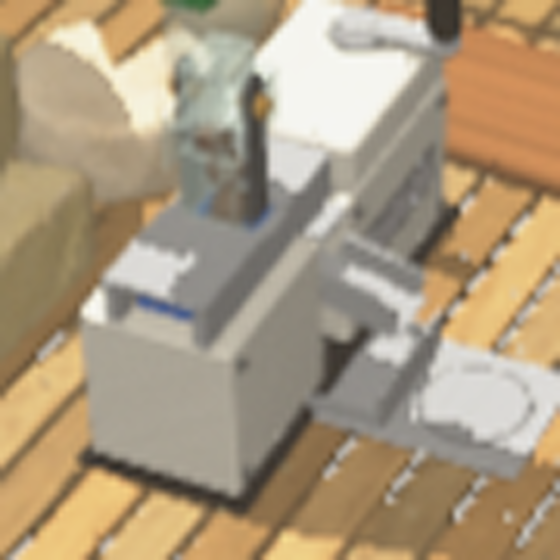

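```bash
python3 -c "
from h import *
for z in (.1685,.19,.2,.21,.23,.25): print(z,proj('scene',[.5615,.0035,z]).round(1))
a=cv2.imread('pics/s0.png')[160:230,235:290]; b=cv2.imread('pics/s2.png')[160:230,235:290]
cv2.imwrite('pics/cmp.png',cv2.resize(np.hstack([a,b]),None,fx=7,fy=7,interpolation=2))"
```

```text
0.1685 [261.2 200.2]
0.19 [260.9 194.4]
0.2 [260.8 191.6]
0.21 [260.6 188.8]
0.23 [260.3 183.1]
0.25 [260.  177.3]
```

View pics/cmp.png

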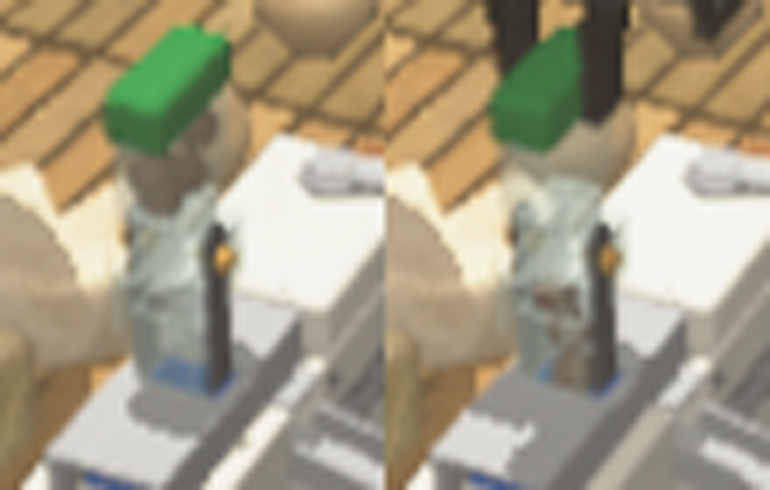

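The nuts have run down: the brown in the bottle belly is gone and the throat column above the blue shuttle is now brown. Next I straighten the bottle, release it and rise, then look.

Call:
{"api": "drive_tool", "payload": {
  "motion": [
    [[0.25, 0, 0], [0, 0, 0], -1],
    [[0, 0, 0], [0, 0, 0], -1],
    [[0, 0, 0], [0, 0, 0], -1],
    [[0, 0, 0], [0, 0, 0], 0.2],
    [[0, 0, 0], [0, 0, 0], 0.2],
    [[0, 0, 0], [0, 0, 0], 0.2],
    [[0, 0, -3], [0, 0, 0], 0.2],
    [[0, 0, -5], [0, 0, 0], 1],
    [[0, 0, -4], [0, 0, 0], 1],
    [[0, 0, 0], [0, 0, 0], 1]
  ]
}}

```text
time: 13.0
position: [0.564, 0.0054, 0.453]
tool_rot: [2.169, 2.267, 0.007]
ft_force: [0.1, 0.1, -0.7]
grip_width: 0.855
grip_force: 0.0
```

```bash
python3 -c "
from h import *
s,a=shot('scene','s3.png'); s,b=shot('wrist','w3.png'); print(tgt((.5637,.002,.27),s))
def green(im):
    h=cv2.cvtColor(np.ascontiguousarray(im),cv2.COLOR_RGB2HSV); g=(h[...,0]>50)&(h[...,0]<75)&(h[...,1]>120)
    n,l,st,c=cv2.connectedComponentsWithStats(g.astype(np.uint8)); i=1+st[1:,4].argmax(); return st[i],c[i].round(1)
a0=cv2.imread('pics/s0.png')[:,:,::-1]
for i in (a0,a): print(green(i[150:200,230:290]))
print(green(b))
"
```

```text
(array([-0.31, -0.04, 12.97]), np.float64(92.52), array([0.5636, 0.0051, 0.3997]))
(array([21, 14, 16, 12, 97], dtype=int32), array([28.4, 19.6]))
(array([33, 15,  3,  1,  3], dtype=int32), array([34., 15.]))
(array([ 260,  165,   36,   81, 2716], dtype=int32), array([277.3, 204.8]))
```

View pics/w3.png

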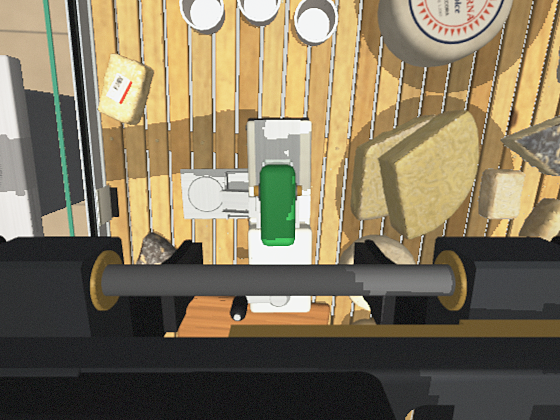

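The wrist view shows the green cap centred at (277,205) over the throat, with the knob at (238,305). I move to the front cup while turning the gripper across, then check the bottle from the fixed cameras.

Call:
{"api": "drive_tool", "payload": {
  "motion": [
    [[5.5, -2.6, 0], [0, 0, 0], 1],
    [[5.5, -2.6, 0], [0, 0, 0], 1],
    [[5.5, -2.6, 0], [0, 0, 0], 1],
    [[5.5, -2.6, 0], [0, 0, 0], 1],
    [[0, 0, 2.5], [0, 0, -10.6], 1],
    [[0, 0, 2.5], [0, 0, -10.6], 1],
    [[0, 0, 2.5], [0, 0, -10.6], 1],
    [[0, 0, 2.5], [0, 0, -10.6], 1],
    [[0, 0, 2.5], [0, 0, -10.6], 1],
    [[0, 0, 2.5], [0, 0, -10.6], 1],
    [[0, 0, 2.5], [0, 0, -10.6], 1],
    [[0, 0, 2.5], [0, 0, -10.6], 1]
  ]
}}

```text
time: 14.6
position: [0.4486, 0.2191, 0.247]
tool_rot: [-0.065, -3.139, 0.002]
ft_force: [0.1, 0.2, 0.2]
grip_width: 1.004
grip_force: 0.0
```

Call:
{"api": "drive_tool", "payload": {
  "motion": [
    [[0, 0, 0], [0, 0, -5], 1],
    [[0, 0, 0], [0, 0, 0], 1],
    [[0, 0, 0], [0, 0, 0], 1]
  ]
}}

```text
time: 14.98
position: [0.4494, 0.2196, 0.2488]
tool_rot: [0.06, -3.14, 0.0]
ft_force: [-0.5, 0.5, 1.1]
grip_width: 0.998
grip_force: 0.0
```

```bash
python3 -c "
from h import *
s,t=shot('top','t4.png'); s,a=shot('scene','s4.png'); s,b=shot('wrist','w4.png'); print(tgt((.449,.222,.026),s),s['joint_positions'].round(2))
a0=cv2.imread('pics/s0.png');t0=cv2.imread('pics/t0.png')
def green(im):
    h=cv2.cvtColor(np.ascontiguousarray(im),cv2.COLOR_BGR2HSV); g=(h[...,0]>50)&(h[...,0]<75)&(h[...,1]>120)
    n,l,st,c=cv2.connectedComponentsWithStats(g.astype(np.uint8)); i=1+st[1:,4].argmax(); return st[i],c[i].round(1)
for i in (a0,a[:,:,::-1]): print(green(i[150:200,230:290]))
for i in (t0,t[:,:,::-1]): print(green(i[135:170,255:310]))
x=np.hstack([cv2.resize(b[:,:,::-1],(400,300)),cv2.resize(t[110:260,180:380,::-1],(400,300))]); cv2.imwrite('pics/c4.png',x)
"
```

```text
(array([ 0.06,  0.24, 17.22]), np.float64(-177.77), array([0.4496, 0.2197, 0.1982])) [ 0.45  0.1  -0.99  1.85  0.09  1.24  1.04]
(array([21, 14, 16, 12, 97], dtype=int32), array([28.4, 19.6]))Traceback (most recent call last):
  File "<string>", line 8, in <module>
    for i in (a0,a[:,:,::-1]): print(green(i[150:200,230:290]))
                                     ~~~~~^^^^^^^^^^^^^^^^^^^^
  File "<string>", line 7, in green
    n,l,st,c=cv2.connectedComponentsWithStats(g.astype(np.uint8)); i=1+st[1:,4].argmax(); return st[i],c[i].round(1)
                                                                       ~~~~~~~~~~~~~~~^^
ValueError: attempt to get argmax of an empty sequence
```

```bash
cat >> h.py <<'E'
def green(im):
    h=cv2.cvtColor(np.ascontiguousarray(im),cv2.COLOR_BGR2HSV); g=(h[...,0]>45)&(h[...,0]<80)&(h[...,1]>100)
    n,l,st,c=cv2.connectedComponentsWithStats(g.astype(np.uint8))
    if n<2: return None
    i=1+st[1:,4].argmax(); return st[i],c[i].round(1)
def circ(im,box,r0,r1,p2=22):
    u0,v0,u1,v1=box; g=cv2.GaussianBlur(cv2.cvtColor(np.ascontiguousarray(im[v0:v1,u0:u1]),cv2.COLOR_BGR2GRAY),(3,3),0)
    c=cv2.HoughCircles(g,cv2.HOUGH_GRADIENT,1,30,param1=80,param2=p2,minRadius=r0,maxRadius=r1)
    return None if c is None else c[0]+[u0,v0,0]
E
python3 -c "
from h import *
s=ctrl.get_state(); t=cv2.imread('pics/t4.png'); t0=cv2.imread('pics/t0.png'); b=cv2.imread('pics/w4.png')
for i in (t0,t): print(green(i[135:170,255:310]))
print('exp px/radius',proj('wrist',[.449,.222,.04],s),proj('wrist',[.479,.222,.04],s))
c=circ(b,(0,0,560,420),25,60); 
for k in (c if c is not None else []): print(k,ray('wrist',k[:2],.04,s).round(4))
x=np.hstack([cv2.resize(b,(400,300)),cv2.resize(t[110:260,180:380],(400,300))]); cv2.imwrite('pics/c4.png',x)
"
```

```text
(array([ 14,  10,  30,  16, 404], dtype=int32), array([28.3, 17.4]))
(array([ 13,  10,  30,  16, 400], dtype=int32), array([27.4, 17.4]))
exp px/radius [280.8240122  201.50037341] [279.51875265 232.41913261]
[285.5        203.5         31.60000038] [0.4507 0.2264 0.04  ]
[163.5         69.5         59.40000153] [0.3394 0.1188 0.04  ]
[ 17.5        189.5         34.59999847] [ 0.4472 -0.0197  0.04  ]
[379.5         79.5         59.40000153] [0.3402 0.301  0.04  ]
[296.5        282.5         30.79999924] [0.53   0.2408 0.04  ]
[431.5         68.5         56.09999847] [0.3298 0.3436 0.04  ]
[402.5        148.5         51.59999847] [0.3966 0.328  0.04  ]
[168.5        173.5         58.29999924] [0.427  0.1193 0.04  ]
[120.5        286.5         44.90000153] [0.5412 0.0671 0.04  ]
[519.5         85.5         40.20000076] [0.3403 0.4203 0.04  ]
[156.5         34.5         39.40000153] [0.3128 0.1143 0.04  ]
[394.5         47.5         35.79999924] [0.315  0.3106 0.04  ]
[235.5        106.5         27.20000076] [0.3667 0.1795 0.04  ]
```

View pics/c4.png

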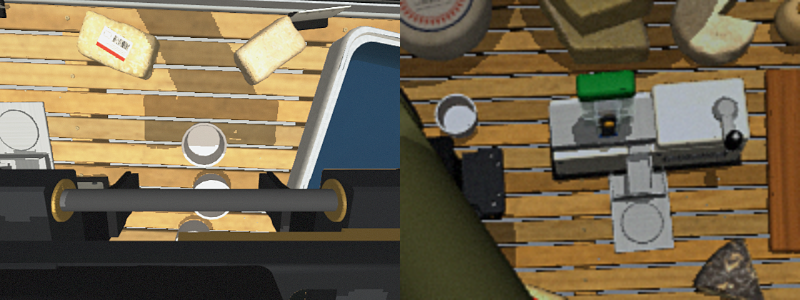

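Left panel (wrist): the front cup's rim is under the gripper at about (203,146). Right panel (top): the bottle is upright within about 1 px. Grasp the front cup.

Call:
{"api": "drive_tool", "payload": {
  "motion": [
    [[0, 0.5, 5], [0, 0, 0], 1],
    [[0, 0, 5], [0, 0, 0], 1],
    [[0, 0, 4], [0, 0, 0], 1],
    [[0, 0, 3.1], [0, 0, 0], 1],
    [[0, 0, 0], [0, 0, 0], 1],
    [[0, 0, 0], [0, 0, 0], -1],
    [[0, 0, 0], [0, 0, 0], -1],
    [[0, 0, 0], [0, 0, 0], -1],
    [[0, 0, 0], [0, 0, 0], -1]
  ],
  "force": 15
}}

```text
time: 16.25
position: [0.45, 0.225, 0.079]
tool_rot: [-0.062, 3.139, 0.0]
ft_force: [-0.3, 0.1, 4.1]
grip_width: 0.658
grip_force: 14.8
```

```bash
python3 -c "
from h import *
s=ctrl.get_state(); print(tgt((.4455,-.0425,.031),s),s['grip_width'],s['grip_force'],s['ft_force'])
t=cv2.imread('pics/t4.png'); c=circ(cv2.resize(t[205:238,285:320],None,fx=6,fy=6,interpolation=2),(0,0,210,198),40,90,25)
print(c); 
for k in c[:2]: p=(285-.42+k[0]/6,205-.42+k[1]/6); print(p,k[2]/6,ray('top',p,.004))
"
```

```text
(array([  1.52, -26.71,  -0.31]), np.float64(-177.72), array([0.4501, 0.225 , 0.028 ])) 0.6582885348674149 14.774820206753247 [-0.25507797  0.10132508  4.08016403]
[[96.5        97.5        57.09999847]]
(np.float64(300.6633333333333), np.float64(220.83)) 9.516666412353516 [ 0.44642168 -0.04250864  0.004     ]
```

Call:
{"api": "drive_tool", "payload": {
  "motion": [
    [[0, 0, -5], [0, 0, 0], -1],
    [[0, 0, -5], [0, 0, 0], -1],
    [[0.3, -5.3, 0], [0, 0, 0], -1],
    [[0.3, -5.3, 0], [0, 0, 0], -1],
    [[0.3, -5.3, 0], [0, 0, 0], -1],
    [[0.3, -5.4, 0], [0, 0, 0], -1],
    [[0.3, -5.4, 0], [0, 0, 0], -1],
    [[0, 0, 0], [0, 0, 0], -1],
    [[0, 0, 4], [0, 0, 0], -1],
    [[0, 0, 4], [0, 0, 0], -1],
    [[0, 0, 1], [0, 0, 0], -1],
    [[0, 0, 0], [0, 0, 0], -1]
  ]
}}

```text
time: 17.75
position: [0.4451, -0.0419, 0.0883]
tool_rot: [0.064, -3.14, -0.001]
ft_force: [-0.4, 0.1, -0.4]
grip_width: 0.662
grip_force: 15.0
```

```bash
python3 -c "
from h import *
s=ctrl.get_state(); print(tgt((.446,-.0425,.032),s),s['grip_width'],s['grip_force'],s['ft_force'],s['joint_positions'].round(2))
"
```

```text
(array([-0.09, -0.06,  0.53]), np.float64(-177.65), array([ 0.4451, -0.0419,  0.0373])) 0.6615006167458006 14.95476443057214 [-0.41997481  0.12170723 -0.36166053] [ 0.8   0.18 -0.8   2.13  0.16  0.9   1.51]
```

Call:
{"api": "drive_tool", "payload": {
  "motion": [
    [[-0.1, 0, 0.5], [0, 0, 0], -1],
    [[0, 0, 0], [0, 0, 0], -1],
    [[0, 0, 0], [0, 0, 0], 1],
    [[0, 0, 0], [0, 0, 0], 1],
    [[0, 0, 0], [0, 0, 0], 1],
    [[0, 0, -3], [0, 0, 0], 1],
    [[0, 0, -6], [0, 0, 0], 1],
    [[0, 0, -6], [0, 0, 0], 1],
    [[0, 0, -5], [0, 0, 0], 1],
    [[0, 0, 0], [0, 0, 0], 1],
    [[0, 0, 0], [0, 0, 0], 1]
  ]
}}

```text
time: 19.12
position: [0.4457, -0.0426, 0.2825]
tool_rot: [0.062, -3.14, 0.0]
ft_force: [-0.2, -0.9, -0.8]
grip_width: 0.998
grip_force: 0.0
```

```bash
python3 -c "
from h import *
s,b=shot('wrist','w5.png'); s2,t=shot('top','t5.png')
print(tgt((.446,-.0425,.2),s)); b=b[:,:,::-1]
c=circ(b,(230,150,340,260),22,45,18)
for k in c: print(k,ray('wrist',k[:2],.044,s).round(4))
x=np.hstack([cv2.resize(b,(400,300)),cv2.resize(t[110:260,180:380,::-1],(400,300))]); cv2.imwrite('pics/c5.png',x)
"
```

```text
(array([-0.04,  0.01,  3.15]), np.float64(-177.72), array([ 0.4456, -0.0427,  0.2315]))
[279.5        192.5         28.89999962] [ 0.442  -0.0417  0.044 ]
[322.5        226.5         29.89999962] [0.4759 0.0042 0.044 ]
[286.5        236.5         26.60000038] [ 0.4883 -0.0325  0.044 ]
```

View pics/c5.png

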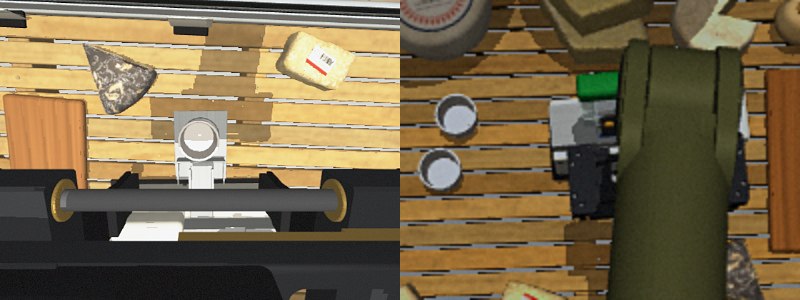

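The wrist view shows the cup on the tongue (rim at (199,139) in the half-size picture). I check its offset from the tongue's front edge.

```bash
python3 -c "
from h import *
s=ctrl.get_state(); b=cv2.imread('pics/w5.png')
cv2.imwrite('pics/w5c.png',cv2.resize(b[140:250,225:335],(600,600),interpolation=2))
for n,p in dict(front=(-.158,-.04,.004),rimF=(-.148,-.04,.044),rimB=(-.088,-.04,.044),lip=(-.084,-.04,.068)).items():
    c,q=np.cos(.0489),np.sin(.0489); w=[.562+c*p[0]-q*p[1],.003+q*p[0]+c*p[1],p[2]]; e=proj('wrist',w,s); print(n,np.round(w,4),e.round(1),'crop',((e-[225,140])*600/110).round())
"
```

```text
front [ 0.4061 -0.0447  0.004 ] [277.5 154.3] crop [287.  78.]
rimF [ 0.4161 -0.0442  0.044 ] [277.6 167.7] crop [287. 151.]
rimB [ 0.4761 -0.0413  0.044 ] [278.1 226. ] crop [290. 469.]
lip [ 0.4801 -0.0411  0.068 ] [278.2 237.1] crop [290. 530.]
```

View pics/w5c.png

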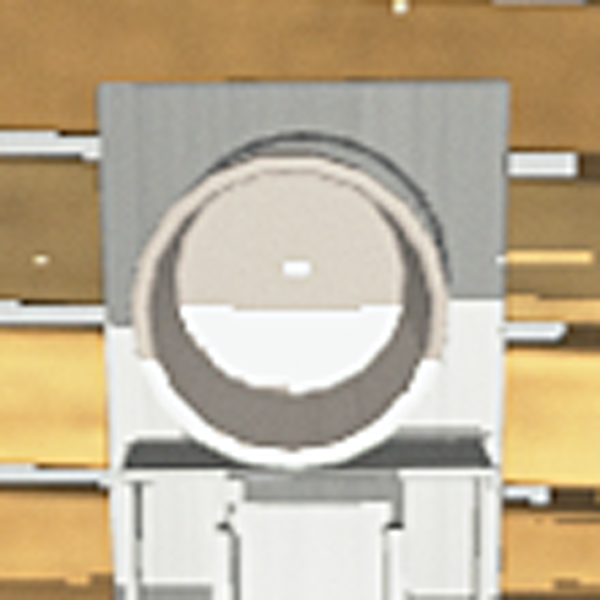

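The cup sits within 1 mm fore-aft and about 3 mm to the right of centre, which is inside tolerance. Now to the crank with the fingers turned to close along x.

Call:
{"api": "drive_tool", "payload": {
  "motion": [
    [[-2.3, -3.8, -2], [0, 0, 0], 1],
    [[-2.3, -3.8, -2], [0, 0, 0], 1],
    [[-2.3, -3.8, -2], [0, 0, 0], 1],
    [[0, 0, 0], [0, 0, 10], 1],
    [[0, 0, 0], [0, 0, 10], 1],
    [[0, 0, 0], [0, 0, 10], 1],
    [[0, 0, 0], [0, 0, 10], 1],
    [[0, 0, 0], [0, 0, 10], 1],
    [[0, 0, 0], [0, 0, 10], 1],
    [[0, 0, 0], [0, 0, 10], 1],
    [[0, 0, 0], [0, 0, 10], 1],
    [[0, 0, 0], [0, 0, 10], 1]
  ]
}}

```text
time: 20.72
position: [0.5191, -0.1536, 0.3411]
tool_rot: [-2.18, -2.257, 0.002]
ft_force: [0.0, -0.4, 0.5]
grip_width: 0.998
grip_force: 0.0
```

Call:
{"api": "drive_tool", "payload": {
  "motion": [
    [[0, 0, 0], [0, 0, 0], 1],
    [[0, 0, 0], [0, 0, 0], 1]
  ]
}}

```text
time: 20.98
position: [0.5194, -0.1536, 0.3422]
tool_rot: [-2.172, -2.267, 0.001]
ft_force: [-0.9, -0.2, -0.1]
grip_width: 0.999
grip_force: 0.0
```

```bash
python3 -c "
from h import *
s,b=shot('wrist','w6.png'); print(tgt((.5196,-.1543,.169),s),s['joint_positions'].round(2))
e=proj('wrist',[.5196,-.1543,.1835],s); print(e, proj('wrist',[.5696,-.1518,.15],s))
b=b[:,:,::-1]; h=cv2.cvtColor(np.ascontiguousarray(b),cv2.COLOR_BGR2HSV)
u,v=e.astype(int); x0,y0=max(u-50,0),max(v-50,0)
m=(h[y0:v+50,x0:u+50,2]<60).astype(np.uint8); n,l,st,c=cv2.connectedComponentsWithStats(m)
for i in range(1,n):
    if st[i][4]>60: print(st[i],c[i]+[x0,y0],ray('wrist',c[i]+[x0,y0],.1835,s).round(4))
cv2.imwrite('pics/w6c.png',cv2.resize(b[max(v-90,0):v+60,max(u-110,0):u+110],None,fx=3,fy=3)); print(max(u-110,0),max(v-90,0))
"
```

```text
(array([-0.08,  0.05, 12.22]), np.float64(92.46), array([ 0.5193, -0.1536,  0.2912])) [ 0.85  0.11 -0.65  1.62  0.07  1.43  0.23]
[278.93561015 216.61388525] [336.05625941 206.28237476]
[56  0  4 26 94] [285.34042553 179.15957447] [ 0.5232 -0.1248  0.1835]
[ 41  27  25  30 479] [280.91022965 206.66179541] [ 0.5208 -0.1463  0.1835]
[  0  99 100   1 100] [277.5 265. ] [ 0.5202 -0.1948  0.1835]
168 126
```

View pics/w6c.png

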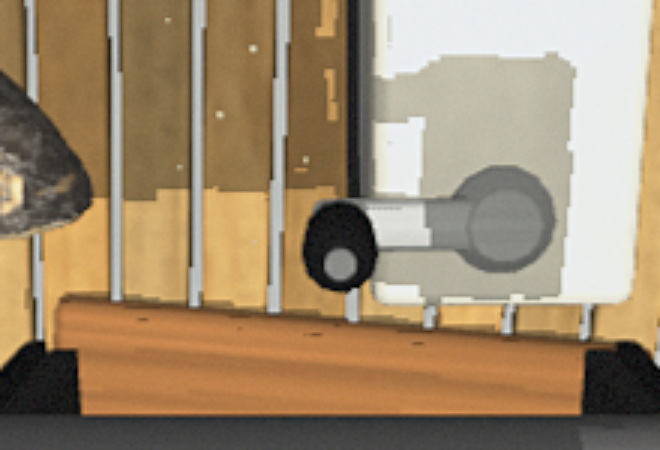

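Knob top is at crop (340,262), i.e. (0.521, -0.152), with its arm pointing back to the hub at (505,220). Descend and grip it.

Call:
{"api": "drive_tool", "payload": {
  "motion": [
    [[0.1, 0.2, 4], [0, 0, 0], 0],
    [[0, 0, 4], [0, 0, 0], 0],
    [[0, 0, 2.5], [0, 0, 0], 0],
    [[0, 0, 1.6], [0, 0, 0], 0],
    [[0, 0, 0], [0, 0, 0], 0],
    [[0, 0, 0], [0, 0, 0], -1],
    [[0, 0, 0], [0, 0, 0], -1],
    [[0, 0, 0], [0, 0, 0], -1],
    [[0, 0, 0], [0, 0, 0], -1]
  ],
  "force": 25
}}

```text
time: 22.15
position: [0.5215, -0.1529, 0.2229]
tool_rot: [2.176, 2.265, -0.001]
ft_force: [-1.7, 0.2, 4.0]
grip_width: 0.23
grip_force: 25.0
```

```bash
python3 -c "
from h import *
s=ctrl.get_state(); print(tgt((.5212,-.152,.17),s),s['grip_width']*87,s['grip_force'],s['ft_force'].round(1),s['torque'].round(2))"
```

```text
(array([ 0.09, -0.03,  0.19]), np.float64(92.28), array([ 0.5216, -0.1529,  0.1719])) 20.022039509513327 24.999923058785498 [-1.7  0.2  4. ] [-0.    0.31  0.02]
```

Call:
{"api": "drive_tool", "payload": {
  "motion": [
    [[-1.9, 0.4, 0], [0, 0, 0], -1],
    [[-1.6, 1.1, 0], [0, 0, 0], -1],
    [[-1.1, 1.6, 0], [0, 0, 0], -1],
    [[-0.4, 1.9, 0], [0, 0, 0], -1],
    [[0.4, 1.9, 0], [0, 0, 0], -1],
    [[1.1, 1.6, 0], [0, 0, 0], -1],
    [[1.6, 1.1, 0], [0, 0, 0], -1],
    [[1.9, 0.4, 0], [0, 0, 0], -1]
  ]
}}

```text
time: 23.15
position: [0.6216, -0.1516, 0.2229]
tool_rot: [2.178, 2.26, -0.004]
ft_force: [-4.6, -4.1, 4.9]
grip_width: 0.23
grip_force: 25.0
```

Call:
{"api": "drive_tool", "payload": {
  "motion": [
    [[1.9, -0.4, 0], [0, 0, 0], -1],
    [[1.6, -1.1, 0], [0, 0, 0], -1],
    [[1.1, -1.6, 0], [0, 0, 0], -1],
    [[0.4, -1.9, 0], [0, 0, 0], -1],
    [[-0.4, -1.9, 0], [0, 0, 0], -1],
    [[-1.1, -1.6, 0], [0, 0, 0], -1],
    [[-1.6, -1.1, 0], [0, 0, 0], -1],
    [[-1.9, -0.4, 0], [0, 0, 0], -1],
    [[0, 0, 0], [0, 0, 0], -1],
    [[0, 0, 0], [0, 0, 0], -1],
    [[0, 0, 0], [0, 0, 0], -1]
  ]
}}

```text
time: 24.52
position: [0.5215, -0.1522, 0.2228]
tool_rot: [2.176, 2.265, -0.001]
ft_force: [-2.0, -0.9, 7.4]
grip_width: 0.234
grip_force: 25.0
```

```bash
python3 -c "
from h import *
s,t=shot('top','t7.png'); print(tgt((.5216,-.1529,.1719),s),s['grip_width']*87,s['grip_force'],s['ft_force'].round(1))
s,a=shot('scene','s7.png')
x=np.hstack([cv2.resize(a[170:290,230:350,::-1],(400,400),interpolation=2),cv2.resize(t[140:260,260:380,::-1],(400,400),interpolation=2)]); cv2.imwrite('pics/c7.png',x)"
```

```text
(array([-0.06,  0.01, -0.01]), np.float64(92.29), array([ 0.5215, -0.1523,  0.1718])) 20.36414352346361 25.001141731627285 [-2.  -0.9  7.4]
```

View pics/c7.png

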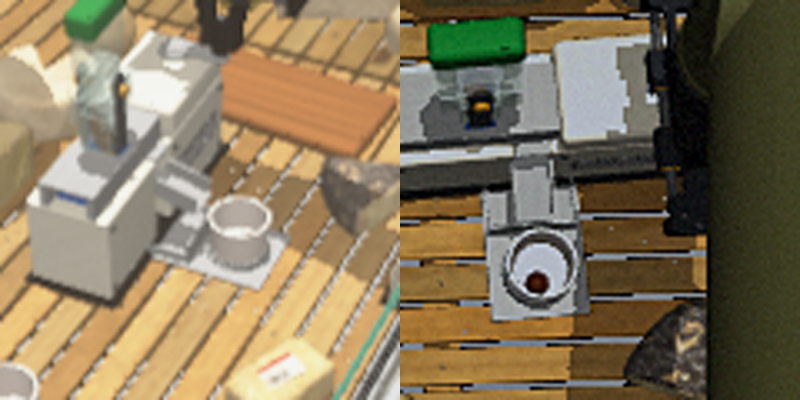

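The right panel shows the brown nut in the cup under the chute. Let go, rise and return to the cup.

Call:
{"api": "drive_tool", "payload": {
  "motion": [
    [[0, 0, 0], [0, 0, 0], 0],
    [[0, 0, 0], [0, 0, 0], 0],
    [[0, 0, -3], [0, 0, 0], 0],
    [[0, 0, -5], [0, 0, 0], 0],
    [[0, 0, -4], [0, 0, -9.9], 1],
    [[0, 0, 0], [0, 0, -10], 1],
    [[0, 0, 0], [0, 0, -10], 1],
    [[0, 0, 0], [0, 0, -10], 1],
    [[0, 0, 0], [0, 0, -10], 1],
    [[0, 0, 0], [0, 0, -10], 1],
    [[0, 0, 0], [0, 0, -10], 1],
    [[0, 0, 0], [0, 0, -10], 1]
  ],
  "force": 15
}}

```text
time: 26.12
position: [0.5212, -0.1523, 0.3413]
tool_rot: [-0.205, -3.133, -0.001]
ft_force: [-0.3, -0.1, -1.0]
grip_width: 1.002
grip_force: 0.0
```

Call:
{"api": "drive_tool", "payload": {
  "motion": [
    [[0, 0, 0], [0, 0, -10], 1],
    [[2.3, 3.7, 0], [0, 0, 0], 1],
    [[2.4, 3.8, 0], [0, 0, 0], 1],
    [[2.4, 3.8, 0], [0, 0, 0], 1],
    [[0, 0, 0], [0, 0, 0], 1],
    [[0, 0, 0], [0, 0, 0], 1]
  ]
}}

```text
time: 26.88
position: [0.4462, -0.043, 0.342]
tool_rot: [0.059, -3.141, 0.001]
ft_force: [-0.0, -0.9, -0.5]
grip_width: 0.999
grip_force: 0.0
```

```bash
python3 -c "
from h import *
s,b=shot('wrist','w8.png'); print(tgt((.4445,-.0425,.032),s)); b=b[:,:,::-1]
c=circ(b,(225,140,335,260),18,45,18)
for k in c: print(k,ray('wrist',k[:2],.044,s).round(4))
"
```

```text
(array([ 0.16,  0.09, 25.9 ]), np.float64(-177.83), array([ 0.4462, -0.043 ,  0.291 ]))
[278.5        185.5         22.10000038] [ 0.4459 -0.043   0.044 ]
[234.5 220.5  35.5] [ 0.4909 -0.0948  0.044 ]
[276.5        225.5         26.60000038] [ 0.4953 -0.0436  0.044 ]
[324.5        225.5         28.89999962] [0.4931 0.0149 0.044 ]
```

Call:
{"api": "drive_tool", "payload": {
  "motion": [
    [[0, 0, 5], [0, 0, 0], 1],
    [[0, 0, 5], [0, 0, 0], 1],
    [[0, 0, 5], [0, 0, 0], 1],
    [[0, 0, 5], [0, 0, 0], 1],
    [[0, 0, 4], [0, 0, 0], 1],
    [[0, 0, 1.8], [0, 0, 0], 1],
    [[0, 0, 0], [0, 0, 0], 1],
    [[0, 0, 0], [0, 0, 0], -1],
    [[0, 0, 0], [0, 0, 0], -1],
    [[0, 0, 0], [0, 0, 0], -1],
    [[0, 0, 0], [0, 0, 0], -1]
  ],
  "force": 15
}}

```text
time: 28.3
position: [0.4467, -0.0427, 0.0848]
tool_rot: [-0.06, 3.14, -0.001]
ft_force: [-0.1, 0.4, 3.0]
grip_width: 0.662
grip_force: 14.8
```

Call:
{"api": "drive_tool", "payload": {
  "motion": [
    [[0, 0, -2], [0, 0, 0], -1],
    [[0, 0, -4], [0, 0, 0], -1],
    [[0, 0, -3], [0, 0, 0], -1],
    [[0.1, -3.3, 0], [0, 0, 0], -1],
    [[0.2, -4.5, 0], [0, 0, 0], -1],
    [[0.2, -4.5, 0], [0, 0, 0], -1],
    [[0.2, -4.5, 0], [0, 0, 0], -1],
    [[0.2, -4.5, 0], [0, 0, 0], -1],
    [[0.2, -4.5, 0], [0, 0, 0], -1],
    [[0, 0, 0], [0, 0, 0], -1]
  ]
}}

```text
time: 29.55
position: [0.4468, -0.3023, 0.1727]
tool_rot: [-0.059, 3.136, 0.002]
ft_force: [10.3, -4.5, -12.0]
grip_width: 0.664
grip_force: 15.0
```

```bash
python3 -c "
from h import *
s=ctrl.get_state(); print(tgt((.62,-.302,.045),s),s['grip_width']*87,s['grip_force'],s['ft_force'].round(1))"
```

```text
(array([-17.24,  -0.64,   7.76]), np.float64(-177.83), array([ 0.4471, -0.3023,  0.1217])) 57.76263812800049 14.999021919975348 [ 10.3  -4.5 -12. ]
```

Call:
{"api": "drive_tool", "payload": {
  "motion": [
    [[0, 0, 0], [0, 0, 0], -1],
    [[0, 0, 0], [0, 0, 0], -1]
  ]
}}

```text
time: 29.8
position: [0.4468, -0.3004, 0.1729]
tool_rot: [-0.064, 3.137, 0.001]
ft_force: [9.4, -5.7, -12.5]
grip_width: 0.665
grip_force: 15.0
```

```bash
python3 -c "
from h import *
s=ctrl.get_state(); print(s['position'],s['ft_force'].round(1),s['torque'].round(2),s['joint_positions'].round(2), s['joint_torque'].round(1))
for n in ('top','scene','wrist'): s,a=shot(n,'u_'+n+'.png')
print(tgt((.62,-.302,.045),s))"
```

```text
[ 0.4468147  -0.30042933  0.17294404] [  9.4  -5.7 -12.5] [ 0.39 -1.68  0.92] [ 1.14  0.24 -0.66  1.86  0.16  1.1   2.03] [  1.5 -41.4  -3.6 -28.8   0.3   2.8  -0.9]
(array([-17.25,  -0.87,   7.77]), np.float64(-177.65), array([ 0.447 , -0.3004,  0.122 ]))
```

A steady contact force of about 16 N shows here that I don't expect, so I look before going on.

```bash
python3 -c "
from h import *
a=cv2.imread('pics/u_scene.png'); t=cv2.imread('pics/u_top.png')
x=np.hstack([cv2.resize(a[60:270,240:450],(400,600)[:1]*2,interpolation=2),cv2.resize(t[110:310,290:490],(400,400),interpolation=2)]); cv2.imwrite('pics/u.png',x)
for p in ([.447,-.3,.173],[.352,-.349,.124],[.352,-.349,.27]): print(((proj('scene',p)-[240,60])*400/210).round(),((proj('top',p)-[290,110])*2).round()+[400,0])"
```

```text
[181. 194.] [636. 191.]
[238. 217.] [670. 271.]
[247. 144.] [713. 256.]
```

View pics/u.png

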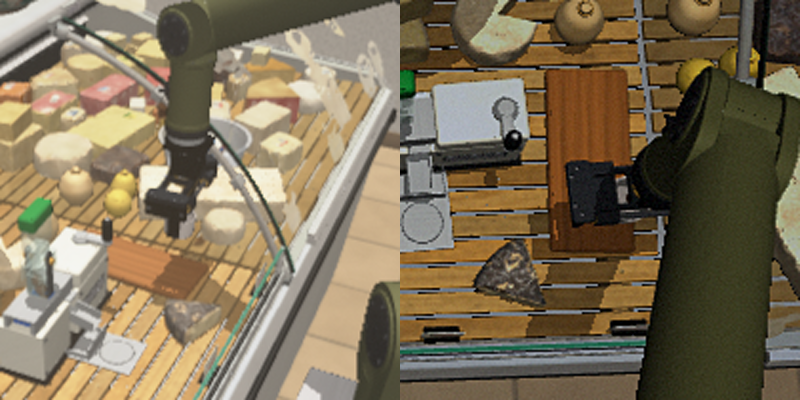

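The contact is consistent with the gripper's right end meeting the underside of the arch. I back off to the left and turn the gripper so that it lies along x over the board.

Call:
{"api": "drive_tool", "payload": {
  "motion": [
    [[0, 2, 0], [0, 0, 0], -1],
    [[0, 3, 0], [0, 0, 0], -1],
    [[0, 0, 0], [0, 0, 0], -1],
    [[0, 0, 0], [0, 0, 0], -1]
  ]
}}

```text
time: 30.45
position: [0.443, -0.2507, 0.1745]
tool_rot: [0.061, -3.141, 0.002]
ft_force: [-0.5, -0.6, -1.2]
grip_width: 0.669
grip_force: 15.0
```

```bash
python3 -c "
from h import *
s=ctrl.get_state(); print(tgt((.625,-.287,.045),s),s['ft_force'].round(1),s['torque'].round(2))"
```

```text
(array([-18.04,  -4.32,   7.85]), np.float64(-177.79), array([ 0.443 , -0.2507,  0.1235])) [-0.5 -0.6 -1.2] [ 0.1  -0.08 -0.01]
```

Call:
{"api": "drive_tool", "payload": {
  "motion": [
    [[0, 0, 0], [0, 0, 10], -1],
    [[0, 0, 0], [0, 0, 10], -1],
    [[0, 0, 0], [0, 0, 10], -1],
    [[0, 0, 0], [0, 0, 10], -1],
    [[0, 0, 0], [0, 0, 10], -1],
    [[0, 0, 0], [0, 0, 10], -1],
    [[0, 0, 0], [0, 0, 10], -1],
    [[0, 0, 0], [0, 0, 10], -1],
    [[0, 0, 0], [0, 0, 10], -1],
    [[-1.4, 3.9, 0], [0, 0, 0], -1],
    [[-1.4, 3.9, 0], [0, 0, 0], -1],
    [[-1.4, 3.9, 0], [0, 0, 0], -1]
  ]
}}

```text
time: 31.95
position: [0.5626, -0.2899, 0.1742]
tool_rot: [2.181, 2.261, -0.001]
ft_force: [0.3, 0.5, -0.7]
grip_width: 0.662
grip_force: 15.0
```

Call:
{"api": "drive_tool", "payload": {
  "motion": [
    [[0, 3.9, 0], [0, 0, 0], -1],
    [[0, 0, 0], [0, 0, 0], -1],
    [[0, 0, 0], [0, 0, 0], -1]
  ]
}}

```text
time: 32.33
position: [0.5998, -0.2874, 0.1736]
tool_rot: [-2.179, -2.262, 0.002]
ft_force: [0.2, -1.2, -1.9]
grip_width: 0.66
grip_force: 15.0
```

```bash
python3 -c "
from h import *
s=ctrl.get_state(); print(tgt((.6,-.287,.045),s),s['ft_force'].round(1),s['torque'].round(2),s['grip_width']*87)"
```

```text
(array([0.03, 0.04, 7.76]), np.float64(92.15), array([ 0.5998, -0.2874,  0.1226])) [ 0.2 -1.2 -1.9] [ 0.01 -0.03  0.03] 57.46059349736807
```

Call:
{"api": "drive_tool", "payload": {
  "motion": [
    [[0, 0, 4], [0, 0, 0], -1],
    [[0, 0, 2.7], [0, 0, 0], -1],
    [[0, 0, 0.7], [0, 0, 0], -1],
    [[0, 0, 0.3], [0, 0, 0], -1],
    [[0, 0, 0], [0, 0, 0], -1],
    [[0, 0, 0], [0, 0, 0], -1]
  ]
}}

```text
time: 33.08
position: [0.6013, -0.2871, 0.0985]
tool_rot: [2.177, 2.262, 0.001]
ft_force: [-0.8, -0.3, -1.4]
grip_width: 0.665
grip_force: 15.0
```

Call:
{"api": "drive_tool", "payload": {
  "motion": [
    [[0, 0, 0], [0, 0, 0], 0.6],
    [[0, 0, 0], [0, 0, 0], 0.6],
    [[0, 0, -3], [0, 0, 0], 0.6],
    [[0, 0, -6], [0, 0, 0], 0.6],
    [[0, 0, -6], [0, 0, 0], 1],
    [[0, 0, -4], [0, 0, 0], 1],
    [[0, 0, -2], [0, 0, 0], 1],
    [[0, 0, 0], [0, 0, 0], 1]
  ]
}}

```text
time: 34.08
position: [0.6012, -0.2868, 0.308]
tool_rot: [2.177, 2.262, 0.001]
ft_force: [0.8, 0.0, -1.2]
grip_width: 0.997
grip_force: 0.0
```

```bash
cat >> h.py <<'E'
def cups(im,s=None,n='top',z=.04,box=(185,150,225,240)):
    h=cv2.cvtColor(np.ascontiguousarray(im),cv2.COLOR_RGB2HSV); m=((h[...,1]<60)&(h[...,2]>110)).astype(np.uint8)
    u0,v0,u1,v1=box; m=cv2.morphologyEx(m[v0:v1,u0:u1],cv2.MORPH_CLOSE,np.ones((3,3)))
    for c in cv2.findContours(m,cv2.RETR_EXTERNAL,cv2.CHAIN_APPROX_NONE)[0]:
        if cv2.contourArea(c)>150:
            (x,y),r=cv2.minEnclosingCircle(c); print('cup',(round(x+u0,1),round(y+v0,1)),round(r,1),ray(n,(x+u0,y+v0),z,s).round(4))
def nuts(im,box,z,n='top',s=None):
    u0,v0,u1,v1=box; h=cv2.cvtColor(np.ascontiguousarray(im[v0:v1,u0:u1]),cv2.COLOR_RGB2HSV); m=((h[...,0]<15)&(h[...,1]>120)&(h[...,2]<120)).astype(np.uint8)
    k,l,st,c=cv2.connectedComponentsWithStats(m)
    for i in range(1,k):
        if st[i][4]>8: print('nut?',st[i].tolist(),(c[i]+[u0,v0]).round(1),ray(n,c[i]+[u0,v0],z,s).round(3))
E
python3 -c "
from h import *
s,t=shot('top','t9.png'); cups(t); cups(t,box=(355,130,415,250),z=.056); nuts(t,(355,130,415,250),.03)
s,w=shot('wrist','w9.png'); print(tgt((.45,.22,.2),s)); e=proj('wrist',[.6,-.287,.056],s); print(e)
for k in circ(w[:,:,::-1],(int(e[0])-60,int(e[1])-60,int(e[0])+60,int(e[1])+60),18,45,15)[:3]: print(k,ray('wrist',k[:2],.056,s).round(4))
print(w[int(e[1])-24:int(e[1])+25:6,int(e[0])-24:int(e[0])+25:6].tolist())
" | cut -c1-2500
```

```text
cup (204.5, 190.0) 20.7 [0.5368 0.2238 0.04  ]
cup (204.5, 166.5) 20.6 [0.6051 0.2239 0.04  ]
nut? [0, 14, 53, 93, 1962] [378.2 191.2] [ 0.519 -0.263  0.03 ]
nut? [28, 27, 6, 7, 28] [385.2 160. ] [ 0.61  -0.291  0.03 ]
nut? [43, 27, 5, 8, 20] [400.2 160.6] [ 0.607 -0.334  0.03 ]
nut? [49, 51, 2, 12, 13] [404.2 186.9] [ 0.529 -0.338  0.03 ]
nut? [40, 91, 3, 5, 9] [396.  222.8] [ 0.427 -0.306  0.03 ]
(array([ 51.2 , -13.09,   5.54]), np.float64(92.19), array([ 0.6004, -0.2867,  0.2551]))
[277.97415704 193.34979567]
[278.5        192.5         25.70000076] [ 0.6005 -0.2861  0.056 ]
[254.5 242.5  27.5] [ 0.5766 -0.3421  0.056 ]
[312.5        238.5         32.09999847] [ 0.6392 -0.3352  0.056 ]
[[[131, 89, 54], [133, 90, 53], [132, 103, 78], [213, 202, 192], [169, 161, 150], [179, 175, 169], [245, 250, 253], [134, 89, 45], [139, 93, 56]], [[132, 92, 54], [200, 195, 185], [199, 190, 178], [197, 189, 175], [199, 190, 177], [241, 242, 243], [240, 241, 243], [206, 205, 189], [108, 69, 37]], [[124, 79, 41], [85, 80, 77], [199, 190, 178], [198, 191, 178], [196, 185, 170], [215, 214, 208], [219,
[... 249 characters left out ...]
246, 250, 253], [210, 201, 188], [73, 43, 22], [79, 47, 29], [63, 43, 30], [113, 109, 104]], [[203, 195, 183], [121, 115, 110], [197, 188, 177], [197, 186, 176], [198, 188, 175], [93, 79, 73], [33, 6, 0], [200, 191, 180], [119, 116, 107]], [[189, 146, 114], [122, 118, 111], [131, 124, 116], [245, 247, 249], [240, 242, 243], [240, 242, 243], [233, 235, 235], [129, 122, 116], [157, 151, 142]], [[199, 135, 79], [246, 253, 255], [138, 129, 122], [137, 133, 125], [138, 133, 127], [133, 130, 122], [132, 127, 118], [120, 115, 107], [180, 136, 101]], [[199, 136, 78], [198, 134, 77], [244, 251, 251], [143, 136, 128], [129, 125, 116], [122, 114, 105], [242, 245, 247], [204, 161, 126], [187, 126, 75]]]
```

Cup 1 stands on the board at (0.60, -0.286) with its nut. On to the middle cup.

Call:
{"api": "drive_tool", "payload": {
  "motion": [
    [[0, 0, -6], [0, 0, 0], 1],
    [[2, 0, -6], [0, 0, 0], 1],
    [[5.6, -0.6, 0], [0, 0, 0], 1],
    [[5.6, -0.6, 0], [0, 0, 0], 1],
    [[5.6, -0.6, 0], [0, 0, 0], 1],
    [[5.6, -0.6, 0], [0, 0, 0], 1],
    [[5.6, -0.6, 0], [0, 0, 0], 1],
    [[5.6, -0.6, 0], [0, 0, 0], 1],
    [[5.6, -0.6, 0], [0, 0, 0], 1],
    [[5.6, -0.6, 0], [0, 0, 0], 1],
    [[5.6, -0.6, 0], [0, 0, 0], 1],
    [[0, 0, 0], [0, 0, 0], 1]
  ]
}}

```text
time: 35.67
position: [0.5238, 0.2402, 0.4243]
tool_rot: [-2.163, -2.272, 0.003]
ft_force: [-0.5, -0.5, -0.8]
grip_width: 0.998
grip_force: 0.0
```

Call:
{"api": "drive_tool", "payload": {
  "motion": [
    [[0, 0, 2], [0, 0, -10], 1],
    [[0, 0, 2], [0, 0, -10], 1],
    [[0, 0, 2], [0, 0, -10], 1],
    [[0, 0, 2], [0, 0, -10], 1],
    [[0, 0, 2], [0, 0, -10], 1],
    [[0, 0, 2], [0, 0, -10], 1],
    [[0, 0, 2], [0, 0, -10], 1],
    [[0, 0, 2], [0, 0, -10], 1],
    [[0, 0, 2], [0, 0, -10], 1],
    [[0, 0, 0], [0, 0, 0], 1],
    [[0, 0, 0], [0, 0, 0], 1]
  ]
}}

```text
time: 37.05
position: [0.527, 0.234, 0.2463]
tool_rot: [0.054, -3.14, 0.0]
ft_force: [-0.6, -0.4, 0.2]
grip_width: 1.002
grip_force: 0.0
```

```bash
cat >> h.py <<'E'
def rim(n,s,w,p,z,half=60,rr=(20,45)):
    "Hough rims near world point p, listed nearest first"
    e=proj(n,[p[0],p[1],z],s).astype(int); f=4; u0,v0=max(e[0]-half,0),max(e[1]-half,0)
    im=cv2.resize(w[v0:e[1]+half,u0:e[0]+half,::-1],None,fx=f,fy=f,interpolation=2)
    g=cv2.GaussianBlur(cv2.cvtColor(im,cv2.COLOR_BGR2GRAY),(9,9),0)
    c=cv2.HoughCircles(g,cv2.HOUGH_GRADIENT,1.5,40,param1=100,param2=30,minRadius=int(rr[0]*f),maxRadius=int(rr[1]*f))
    if c is None: print('none'); return
    for k in c[0][:3]:
        q=((k[0]+.5)/f-.5+u0,(k[1]+.5)/f-.5+v0); print('rim',np.round(q,1),(k[2]/f).round(1),ray(n,q,z,s).round(4))
E
python3 -c "
from h import *
s,w=shot('wrist','w10.png'); st,t=shot('top','t10.png'); print(tgt((.527,.236,.028),s),s['joint_positions'].round(2))
print('exp r',np.linalg.norm(proj('wrist',[.527,.236,.04],s)-proj('wrist',[.527,.266,.04],s)))
rim('wrist',s,w,(.527,.236),.04); rim('wrist',s,w,(.604,.213),.04)
print(cv2.imwrite('pics/w10c.png',w[:,:,::-1]))"
```

```text
(array([-0.03,  0.21, 16.73]), np.float64(-178.02), array([0.5269, 0.2339, 0.1953])) [ 0.42  0.37 -1.08  1.67  0.34  1.3   0.89]
exp r 32.70697278867353
rim [285.1 202.8] 28.5 [0.5265 0.2401 0.04  ]
rim [274.2 193.1] 42.7 [0.5178 0.2299 0.04  ]
rim [291.1 194.2] 38.6 [0.5183 0.2452 0.04  ]
rim [259.1 276.6] 28.6 [0.6007 0.2178 0.04  ]
rim [254.6 266.1] 39.8 [0.5899 0.2132 0.04  ]
rim [256.4 288.6] 36.1 [0.6135 0.2155 0.04  ]
True
```

Call:
{"api": "drive_tool", "payload": {
  "motion": [
    [[0, 0.4, 5], [0, 0, 0], 1],
    [[0, 0, 5], [0, 0, 0], 1],
    [[0, 0, 4], [0, 0, 0], 1],
    [[0, 0, 2.7], [0, 0, 0], 1],
    [[0, 0, 0], [0, 0, 0], 1],
    [[0, 0, 0], [0, 0, 0], -1],
    [[0, 0, 0], [0, 0, 0], -1],
    [[0, 0, 0], [0, 0, 0], -1],
    [[0, 0, 0], [0, 0, 0], -1],
    [[0, 0, -5], [0, 0, 0], -1],
    [[0, 0, -5], [0, 0, 0], -1]
  ],
  "force": 15
}}

```text
time: 38.52
position: [0.5261, 0.2382, 0.1801]
tool_rot: [0.06, -3.139, 0.001]
ft_force: [0.6, -0.0, -0.5]
grip_width: 0.654
grip_force: 15.0
```

Call:
{"api": "drive_tool", "payload": {
  "motion": [
    [[4, 0.1, 0], [0, 0, 0], -1],
    [[4.1, 0.1, 0], [0, 0, 0], -1],
    [[0.2, -4.6, 0], [0, 0, 0], -1],
    [[0.2, -4.6, 0], [0, 0, 0], -1],
    [[0.2, -4.7, 0], [0, 0, 0], -1],
    [[0.2, -4.7, 0], [0, 0, 0], -1],
    [[0.1, -4.7, 0], [0, 0, 0], -1],
    [[0.1, -4.7, 0], [0, 0, 0], -1],
    [[0, 0, 0], [0, 0, 0], -1],
    [[0, 0, 4], [0, 0, 0], -1],
    [[0, 0, 4], [0, 0, 0], -1],
    [[0, 0, 0], [0, 0, 0], -1]
  ]
}}

```text
time: 40.02
position: [0.4438, -0.0411, 0.0973]
tool_rot: [0.063, -3.135, -0.006]
ft_force: [-0.2, -0.2, -1.3]
grip_width: 0.653
grip_force: 15.0
```

```bash
python3 -c "
from h import *
s=ctrl.get_state(); print(tgt((.446,-.0405,.032),s),s['grip_width']*87,s['grip_force'],s['ft_force'].round(1))"
```

```text
(array([-0.26,  0.02,  1.43]), np.float64(-177.69), array([ 0.4435, -0.0409,  0.0463])) 56.787129601118494 14.998745946536474 [-0.2 -0.2 -1.3]
```

Call:
{"api": "drive_tool", "payload": {
  "motion": [
    [[-0.2, 0, 1], [0, 0, 0], -1],
    [[0, 0, 0.4], [0, 0, 0], -1],
    [[0, 0, 0], [0, 0, 0], -1],
    [[0, 0, 0], [0, 0, 0], -1],
    [[0, 0, 0], [0, 0, 0], 1],
    [[0, 0, 0], [0, 0, 0], 1],
    [[0, 0, 0], [0, 0, 0], 1],
    [[0, 0, -3], [0, 0, 0], 1],
    [[0, 0, -6], [0, 0, 0], 1],
    [[0, 0, -6], [0, 0, 0], 1],
    [[0, 0, -5], [0, 0, 0], 1],
    [[0, 0, 0], [0, 0, 0], 1]
  ]
}}

```text
time: 41.52
position: [0.4505, -0.0428, 0.2892]
tool_rot: [-0.059, 3.134, -0.007]
ft_force: [-0.6, -0.1, -0.0]
grip_width: 1.001
grip_force: 0.0
```

```bash
python3 -c "
from h import *
s,w=shot('wrist','w11.png'); print(tgt((.5216,-.1525,.29),s))
rim('wrist',s,w,(.445,-.041),.044)
w5=cv2.imread('pics/w5.png')[:,:,::-1]; print('front edge rows', [int(np.abs(np.diff(cv2.GaussianBlur(x,(3,3),0)[145:170,255].astype(int).sum(1))).argmax())+145 for x in (w5,w)])"
```

```text
(array([ -6.7 , -11.23,  -5.08]), np.float64(-177.84), array([ 0.4508, -0.0431,  0.2382]))
rim [278.9 191.3] 28.2 [ 0.4488 -0.0435  0.044 ]
rim [281.6 181.6] 24.8 [ 0.4386 -0.0412  0.044 ]
rim [291.3 194.3] 40.7 [ 0.4514 -0.0306  0.044 ]
front edge rows [155, 148]
```

```bash
python3 -c "
from h import *
s=ctrl.get_state(); w=cv2.imread('pics/w11.png'); 
g=cv2.cvtColor(w,cv2.COLOR_BGR2GRAY).astype(int); h=cv2.cvtColor(w,cv2.COLOR_BGR2HSV)
sat=h[...,1].astype(int)
for c in (250,255,300,306): print(c,'front',[r for r in range(138,175) if sat[r,c]<40 ][:1])
for r in (160,165,200): 
    q=[c for c in range(225,335) if sat[r,c]<40]; print(r,'lateral',q[0],q[-1],[ray('wrist',(x,r),.004,s).round(4)[:2].tolist() for x in (q[0]-.5,q[-1]+.5)])
for r in (147,148,149): print(ray('wrist',(279,r-.5),.004,s)[:2])
rim('wrist',s,w[:,:,::-1],(.447,-.043),.044,40,(27,35)); rim('wrist',s,w[:,:,::-1],(.447,-.043),.0085,40,(18,26))
"
```

```text
250 front [149]
255 front [149]
300 front [148]
306 front [148]
160 lateral 225 318 [[0.4205, -0.1048], [0.4166, -0.0]]
165 lateral 245 331 [[0.4253, -0.0824], [0.4216, 0.0149]]
200 lateral 246 317 [[0.4653, -0.0808], [0.4622, 0.0019]]
[ 0.40344874 -0.04459957]
[ 0.40453423 -0.04455785]
[ 0.40562133 -0.04451607]
rim [280.2 187.4] 29.0 [ 0.4419 -0.0419  0.044 ]
rim [275.3 197.2] 34.8 [ 0.4522 -0.0465  0.044 ]
rim [274.2 179.2] 29.0 [ 0.4337 -0.0483  0.044 ]
rim [279.1 191.2] 25.4 [ 0.4527 -0.0426  0.0085]
rim [283.2 181.1] 23.7 [ 0.441  -0.0385  0.0085]
```

```bash
python3 -c "
from h import *
s=ctrl.get_state()
for f in ('w5','w11'):
    w=cv2.imread('pics/%s.png'%f); g=cv2.cvtColor(w,cv2.COLOR_BGR2GRAY)
    print(f,'col279 rows150-236',g[150:236,279].tolist()); print(' row195 cols240-320',g[195,240:320].tolist())
"
```

```text
w5 col279 rows150-236 [141, 143, 143, 138, 125, 151, 168, 169, 165, 169, 167, 168, 167, 174, 108, 91, 161, 139, 130, 225, 219, 188, 207, 214, 212, 212, 213, 212, 211, 212, 213, 213, 211, 210, 211, 212, 211, 207, 250, 252, 229, 209, 210, 212, 214, 209, 208, 249, 247, 246, 246, 246, 246, 246, 246, 246, 245, 246, 246, 247, 252, 253, 170, 131, 137, 137, 136, 135, 136, 137, 135, 126, 167, 254, 255, 228, 168, 142, 156, 161, 159, 153, 200, 238, 238, 235]
 row195 cols240-320 [90, 89, 93, 86, 130, 165, 163, 165, 157, 187, 216, 212, 157, 117, 125, 125, 120, 155, 199, 209, 205, 206, 205, 203, 206, 205, 206, 209, 208, 209, 212, 209, 212, 210, 210, 210, 211, 212, 210, 209, 212, 211, 211, 210, 212, 210, 212, 211, 211, 212, 211, 210, 207, 207, 207, 206, 208, 215, 173, 119, 114, 117, 113, 102, 174, 212, 207, 228, 241, 240, 239, 239, 240, 239, 239, 241, 239, 192, 176, 191]
w11 col279 rows150-236 [169, 168, 171, 169, 169, 168, 173, 146, 87, 152, 168, 165, 142, 134, 222, 219, 194, 212, 215, 212, 212, 213, 213, 214, 214, 214, 211, 214, 214, 214, 213, 213, 211, 214, 209, 245, 225, 212, 214, 212, 212, 212, 208, 248, 247, 246, 246, 246, 246, 246, 246, 246, 246, 246, 247, 254, 228, 144, 133, 136, 137, 135, 138, 138, 136, 136, 120, 255, 254, 253, 180, 150, 159, 153, 204, 238, 238, 236, 237, 237, 236, 237, 237, 236, 236, 236]
 row195 cols240-320 [199, 199, 197, 200, 201, 175, 145, 148, 152, 152, 134, 173, 219, 216, 159, 120, 130, 131, 133, 126, 121, 252, 255, 249, 247, 246, 246, 246, 246, 246, 246, 246, 246, 246, 246, 246, 246, 246, 246, 246, 246, 246, 246, 246, 246, 246, 246, 246, 246, 246, 247, 247, 247, 247, 247, 248, 252, 248, 166, 125, 126, 121, 118, 114, 147, 194, 211, 221, 236, 240, 238, 238, 237, 237, 238, 238, 241, 238, 180, 116]
```

The cup rim sits about 1 mm behind and 4 mm right of the ring's centre, about as the first cup was. On to the crank.

Call:
{"api": "drive_tool", "payload": {
  "motion": [
    [[-2.2, -3.7, -2], [0, 0, 0], 1],
    [[-2.2, -3.7, -2], [0, 0, 0], 1],
    [[-2.3, -3.8, -1], [0, 0, 0], 1],
    [[0, 0, 0], [0, 0, 10], 1],
    [[0, 0, 0], [0, 0, 10], 1],
    [[0, 0, 0], [0, 0, 10], 1],
    [[0, 0, 0], [0, 0, 10], 1],
    [[0, 0, 0], [0, 0, 10], 1],
    [[0, 0, 0], [0, 0, 10], 1],
    [[0, 0, 0], [0, 0, 10], 1],
    [[0, 0, 0], [0, 0, 10], 1],
    [[0, 0, 0], [0, 0, 10], 1]
  ]
}}

```text
time: 43.08
position: [0.5189, -0.1516, 0.3331]
tool_rot: [-2.182, -2.255, 0.002]
ft_force: [0.2, 0.0, 0.8]
grip_width: 1.002
grip_force: 0.0
```

Call:
{"api": "drive_tool", "payload": {
  "motion": [
    [[0, 0, 0], [0, 0, 0], 0],
    [[0, 0, 0], [0, 0, 0], 0]
  ]
}}

```text
time: 43.32
position: [0.5193, -0.1518, 0.3344]
tool_rot: [-2.174, -2.266, 0.001]
ft_force: [-0.7, -0.2, 0.1]
grip_width: 0.853
grip_force: 0.0
```

```bash
python3 -c "
from h import *
s,b=shot('wrist','w12.png'); print(tgt((.5215,-.1522,.171),s),s['tool_rot'])
h=cv2.cvtColor(b,cv2.COLOR_RGB2HSV)
e=proj('wrist',[.5215,-.152,.1835],s); u,v=e.astype(int); x0,y0=u-50,v-50
m=(h[y0:v+50,x0:u+50,2]<60).astype(np.uint8); n,l,st,c=cv2.connectedComponentsWithStats(m)
print(e); s6=[41+228,27+166]
for i in range(1,n):
    if st[i][4]>300: print(st[i],c[i]+[x0,y0],'bottom-centre',st[i][0]+st[i][2]/2+x0,st[i][1]+st[i][3]+y0)
"
```

```text
(array([-0.07,  0.25, 11.24]), np.float64(92.38), array([ 0.5192, -0.1517,  0.2834])) [-2.17357820e+00 -2.26568453e+00  6.65946036e-04]
[281.67831999 218.88780197]
[ 38  28  25  32 518] [280.96718147 210.43822394] bottom-centre 281.5 228
```

Call:
{"api": "drive_tool", "payload": {
  "motion": [
    [[0, 0.2, 4], [0, 0, 0], 0],
    [[0, 0, 4], [0, 0, 0], 0],
    [[0, 0, 2.2], [0, 0, 0], 0],
    [[0, 0, 1], [0, 0, 0], 0],
    [[0, 0, 0], [0, 0, 0], 0],
    [[0, 0, 0], [0, 0, 0], -1],
    [[0, 0, 0], [0, 0, 0], -1],
    [[0, 0, 0], [0, 0, 0], -1],
    [[0, 0, 0], [0, 0, 0], -1]
  ],
  "force": 25
}}

```text
time: 44.5
position: [0.5215, -0.152, 0.224]
tool_rot: [2.178, 2.263, -0.001]
ft_force: [-1.6, 0.4, 1.6]
grip_width: 0.234
grip_force: 25.0
```

```bash
python3 -c "
from h import *
s=ctrl.get_state(); print(tgt((.5215,-.1525,.172),s),s['grip_width']*87,s['grip_force'],s['ft_force'].round(1))"
```

```text
(array([-0.04, -0.01,  0.1 ]), np.float64(92.18), array([ 0.5215, -0.1521,  0.173 ])) 20.36419363507727 25.000216523185372 [-1.6  0.4  1.6]
```

Call:
{"api": "drive_tool", "payload": {
  "motion": [
    [[-1.9, 0.4, 0], [0, 0, 0], -1],
    [[-1.6, 1.1, 0], [0, 0, 0], -1],
    [[-1.1, 1.6, 0], [0, 0, 0], -1],
    [[-0.4, 1.9, 0], [0, 0, 0], -1],
    [[0.4, 1.9, 0], [0, 0, 0], -1],
    [[1.1, 1.6, 0], [0, 0, 0], -1],
    [[1.6, 1.1, 0], [0, 0, 0], -1],
    [[1.9, 0.4, 0], [0, 0, 0], -1]
  ]
}}

```text
time: 45.5
position: [0.6217, -0.1509, 0.224]
tool_rot: [2.18, 2.258, -0.004]
ft_force: [-4.5, -3.7, 4.2]
grip_width: 0.234
grip_force: 25.0
```

Call:
{"api": "drive_tool", "payload": {
  "motion": [
    [[1.9, -0.4, 0], [0, 0, 0], -1],
    [[1.6, -1.1, 0], [0, 0, 0], -1],
    [[1.1, -1.6, 0], [0, 0, 0], -1],
    [[0.4, -1.9, 0], [0, 0, 0], -1],
    [[-0.4, -1.9, 0], [0, 0, 0], -1],
    [[-1.1, -1.6, 0], [0, 0, 0], -1],
    [[-1.6, -1.1, 0], [0, 0, 0], -1],
    [[-1.9, -0.4, 0], [0, 0, 0], -1],
    [[0, 0, 0], [0, 0, 0], -1],
    [[0, 0, 0], [0, 0, 0], -1],
    [[0, 0, 0], [0, 0, 0], -1]
  ]
}}

```text
time: 46.88
position: [0.5215, -0.1517, 0.2239]
tool_rot: [-2.179, -2.263, 0.001]
ft_force: [-1.5, -1.0, 7.6]
grip_width: 0.231
grip_force: 25.0
```

```bash
python3 -c "
from h import *
s,t=shot('top','t13.png'); print(tgt((.5215,-.1525,.172),s),s['grip_width']*87)
t7=cv2.imread('pics/t7.png')[:,:,::-1]
for x in (t7,t): nuts(x,(285,200,320,240),.014)
rim('top',s,t,(.447,-.042),.044,18,(9,13))
for z in (.25,): cups(t,box=(185,150,225,240))
for p in ((.605,.215),): rim('top',s,t,p,.04,18,(9,13))"
```

```text
(array([-0.08, -0.  ,  0.09]), np.float64(92.18), array([ 0.5215, -0.1517,  0.1729])) 20.05910558521227
nut? [13, 22, 6, 6, 32] [300.5 224.5] [ 0.434 -0.041  0.014]
nut? [13, 21, 6, 6, 30] [300.8 223.7] [ 0.436 -0.042  0.014]
rim [302.3 218.6] 9.9 [ 0.4459 -0.0452  0.044 ]
cup (204.5, 166.5) 20.6 [0.6051 0.2239 0.04  ]
rim [208.7 168.4] 12.4 [0.599  0.2121 0.04  ]
rim [192.9 162.1] 10.3 [0.6192 0.2565 0.04  ]
```

Second nut is in the cup (top px (301,224)). Release and collect it.

Call:
{"api": "drive_tool", "payload": {
  "motion": [
    [[0, 0, 0], [0, 0, 0], 0],
    [[0, 0, 0], [0, 0, 0], 0],
    [[0, 0, -3], [0, 0, 0], 0],
    [[0, 0, -5], [0, 0, 0], 0],
    [[0, 0, -4], [0, 0, -9.9], 1],
    [[0, 0, 0], [0, 0, -10], 1],
    [[0, 0, 0], [0, 0, -10], 1],
    [[0, 0, 0], [0, 0, -10], 1],
    [[0, 0, 0], [0, 0, -10], 1],
    [[0, 0, 0], [0, 0, -10], 1],
    [[0, 0, 0], [0, 0, -10], 1],
    [[0, 0, 0], [0, 0, -10], 1]
  ],
  "force": 15
}}

```text
time: 48.42
position: [0.5211, -0.1516, 0.3427]
tool_rot: [-0.207, -3.133, -0.001]
ft_force: [0.3, 0.2, 0.4]
grip_width: 1.002
grip_force: 0.0
```

Call:
{"api": "drive_tool", "payload": {
  "motion": [
    [[0, 0, 0], [0, 0, -10], 1],
    [[2.3, 3.7, 0], [0, 0, 0], 1],
    [[2.4, 3.8, 0], [0, 0, 0], 1],
    [[2.3, 3.8, 0], [0, 0, 0], 1],
    [[0, 0, 0], [0, 0, 0], 1],
    [[0, 0, 0], [0, 0, 0], 1]
  ]
}}

```text
time: 49.18
position: [0.4473, -0.0421, 0.3433]
tool_rot: [0.056, -3.141, 0.002]
ft_force: [-0.2, -1.0, 0.5]
grip_width: 0.995
grip_force: 0.0
```

```bash
python3 -c "
from h import *
s,w=shot('wrist','w14.png'); print(tgt((.447,-.0415,.033),s)); g=cv2.cvtColor(w,cv2.COLOR_RGB2GRAY)
rim('wrist',s,w,(.447,-.042),.044,40,(21,27))
e=proj('wrist',(.447,-.042,.044),s).astype(int); print(e,g[e[1]-45:e[1]+35,e[0]].tolist(),g[e[1],e[0]-32:e[0]+33].tolist())"
```

```text
(array([2.000e-02, 1.100e-01, 2.593e+01]), np.float64(-177.95), array([ 0.4473, -0.0422,  0.2923]))
rim [277.6 186.4] 22.0 [ 0.4484 -0.0434  0.044 ]
[278 185] [139, 135, 133, 137, 137, 136, 141, 136, 139, 118, 154, 167, 170, 163, 166, 168, 165, 164, 96, 151, 167, 163, 117, 213, 218, 195, 129, 57, 41, 51, 55, 52, 59, 62, 59, 60, 58, 54, 55, 52, 35, 33, 197, 255, 248, 246, 245, 245, 245, 246, 245, 246, 245, 245, 246, 245, 245, 246, 246, 250, 246, 163, 127, 133, 135, 135, 137, 133, 115, 239, 255, 243, 164, 148, 148, 218, 235, 234, 234, 233] [73, 81, 108, 143, 150, 151, 131, 169, 215, 191, 135, 119, 122, 107, 248, 252, 247, 246, 245, 246, 245, 246, 246, 246, 245, 246, 246, 246, 246, 246, 245, 246, 246, 245, 246, 246, 246, 246, 246, 246, 246, 246, 246, 246, 245, 246, 246, 247, 252, 241, 151, 124, 112, 123, 186, 216, 170, 222, 242, 239, 237, 238, 237, 237, 239]
```

Call:
{"api": "drive_tool", "payload": {
  "motion": [
    [[0, 0, 5], [0, 0, 0], 1],
    [[0, 0, 5], [0, 0, 0], 1],
    [[0, 0, 5], [0, 0, 0], 1],
    [[0, 0, 5], [0, 0, 0], 1],
    [[0, 0, 4], [0, 0, 0], 1],
    [[0, 0, 1.9], [0, 0, 0], 1],
    [[0, 0, 0], [0, 0, 0], 1],
    [[0, 0, 0], [0, 0, 0], -1],
    [[0, 0, 0], [0, 0, 0], -1],
    [[0, 0, 0], [0, 0, 0], -1],
    [[0, 0, 0], [0, 0, 0], -1]
  ],
  "force": 15
}}

```text
time: 50.6
position: [0.4478, -0.042, 0.085]
tool_rot: [-0.057, 3.14, -0.002]
ft_force: [-0.6, -0.3, 2.5]
grip_width: 0.653
grip_force: 14.8
```

Call:
{"api": "drive_tool", "payload": {
  "motion": [
    [[0, 0, -2], [0, 0, 0], -1],
    [[0, 0, -4], [0, 0, 0], -1],
    [[0, 0, -3], [0, 0, 0], -1],
    [[0.2, -3.2, 0], [0, 0, 0], -1],
    [[0.2, -4.4, 0], [0, 0, 0], -1],
    [[0.2, -4.4, 0], [0, 0, 0], -1],
    [[0.2, -4.4, 0], [0, 0, 0], -1],
    [[0.2, -4.4, 0], [0, 0, 0], -1],
    [[0, 0, 0], [0, 0, 0], -1]
  ]
}}

```text
time: 51.72
position: [0.4439, -0.2538, 0.1741]
tool_rot: [0.047, -3.141, -0.0]
ft_force: [0.9, 1.0, -2.7]
grip_width: 0.656
grip_force: 15.0
```

Call:
{"api": "drive_tool", "payload": {
  "motion": [
    [[0, 0, 0], [0, 0, 10], -1],
    [[0, 0, 0], [0, 0, 10], -1],
    [[0, 0, 0], [0, 0, 10], -1],
    [[0, 0, 0], [0, 0, 10], -1],
    [[0, 0, 0], [0, 0, 10], -1],
    [[0, 0, 0], [0, 0, 10], -1],
    [[0, 0, 0], [0, 0, 10], -1],
    [[0, 0, 0], [0, 0, 10], -1],
    [[0, 0, 0], [0, 0, 10], -1],
    [[0, 0, 0], [0, 0, 0], -1],
    [[0, 0, 0], [0, 0, 0], -1]
  ]
}}

```text
time: 53.1
position: [0.445, -0.2492, 0.1745]
tool_rot: [-2.176, -2.265, 0.0]
ft_force: [0.2, 0.7, -1.1]
grip_width: 0.648
grip_force: 15.0
```

```bash
python3 -c "
from h import *
s=ctrl.get_state(); print(tgt((.51,-.287,.046),s),s['ft_force'].round(1),s['grip_width']*87)"
```

```text
(array([-4.04,  6.34,  7.75]), np.float64(92.29), array([ 0.445 , -0.2492,  0.1235])) [ 0.2  0.7 -1.1] 56.344569233849555
```

Call:
{"api": "drive_tool", "payload": {
  "motion": [
    [[-2, 3.2, 0], [0, 0, 0], -1],
    [[-2, 3.1, 0], [0, 0, 0], -1],
    [[0, 0, 0], [0, 0, 0], -1],
    [[0, 0, 0], [0, 0, 0], -1],
    [[0, 0, 4], [0, 0, 0], -1],
    [[0, 0, 2.7], [0, 0, 0], -1],
    [[0, 0, 0.7], [0, 0, 0], -1],
    [[0, 0, 0.4], [0, 0, 0], -1],
    [[0, 0, 0], [0, 0, 0], -1],
    [[0, 0, 0], [0, 0, 0], -1]
  ]
}}

```text
time: 54.35
position: [0.51, -0.2877, 0.0975]
tool_rot: [2.179, 2.26, 0.0]
ft_force: [0.1, -0.5, -1.2]
grip_width: 0.653
grip_force: 15.0
```

Call:
{"api": "drive_tool", "payload": {
  "motion": [
    [[0, 0, 0], [0, 0, 0], 0.6],
    [[0, 0, 0], [0, 0, 0], 0.6],
    [[0, 0, -3], [0, 0, 0], 0.6],
    [[0, 0, -6], [0, 0, 0], 0.6],
    [[0, 0, -6], [0, 0, 0], 1],
    [[0, 0, -6], [0, 0, 0], 1],
    [[0, 0, -6], [0, 0, 0], 1],
    [[0, 0, -6], [0, 0, 0], 1],
    [[0, 0, 0], [0, 0, 0], 1]
  ]
}}

```text
time: 55.48
position: [0.5112, -0.2872, 0.4321]
tool_rot: [2.174, 2.255, 0.003]
ft_force: [0.6, 0.1, -1.2]
grip_width: 0.997
grip_force: 0.0
```

```bash
python3 -c "
from h import *
s,w=shot('wrist','w15.png'); st,t=shot('top','t15.png'); print(tgt((.604,.2145,.38),s))
rim('wrist',s,w,(.51,-.287),.056,35,(17,26)); rim('wrist',s,w,(.6,-.287),.056,35,(17,26))
rim('top',s,t,(.604,.214),.04,18,(8,12.5)); rim('top',s,t,(.51,-.287),.056,18,(8,12.5)); rim('top',s,t,(.6,-.287),.056,18,(8,12.5)); 
nuts(t,(376,145,394,205),.03); nuts(w,(225,150,380,240),.03,'wrist',s)"
```

```text
(array([49.82, 11.08, -0.06]), np.float64(92.11), array([ 0.5116, -0.2874,  0.3811]))
rim [274.4 174.8] 19.8 [ 0.5092 -0.2878  0.056 ]
rim [338.4 177.6] 20.3 [ 0.5998 -0.2885  0.056 ]
rim [331.3 170.1] 20.0 [ 0.5889 -0.2782  0.056 ]
rim [207.4 166.2] 10.2 [0.6057 0.2156 0.04  ]
rim [390.7 192.7] 9.4 [ 0.5077 -0.2914  0.056 ]
rim [387.3 160.6] 10.2 [ 0.6002 -0.2899  0.056 ]
nut? [8, 0, 10, 7, 20] [390.6 146.9] [ 0.649 -0.31   0.03 ]
nut? [6, 12, 7, 7, 32] [385.3 159.8] [ 0.611 -0.291  0.03 ]
nut? [0, 24, 18, 14, 57] [385.4 174.1] [ 0.568 -0.288  0.03 ]
nut? [0, 32, 14, 28, 161] [380.1 187.6] [ 0.529 -0.27   0.03 ]
nut? [11, 43, 7, 7, 32] [390. 191.] [ 0.518 -0.297  0.03 ]
nut? [48, 3, 11, 4, 14] [278.1 154.4] [ 0.514 -0.261  0.03 ]
nut? [40, 4, 7, 4, 9] [268.3 155.4] [ 0.499 -0.263  0.03 ]
nut? [0, 14, 9, 3, 13] [229.3 164.8] [ 0.442 -0.279  0.03 ]
nut? [13, 14, 20, 4, 35] [247.  165.7] [ 0.468 -0.279  0.03 ]
nut? [71, 18, 8, 4, 12] [299.2 169.6] [ 0.546 -0.282  0.03 ]
nut? [80, 19, 6, 6, 15] [307.7 170.7] [ 0.558 -0.284  0.03 ]
nut? [112, 20, 12, 12, 104] [342.2 175.8] [ 0.61  -0.289  0.03 ]
nut? [50, 22, 12, 12, 110] [280.6 177.3] [ 0.519 -0.295  0.03 ]
```

Both board cups stand with nuts at (0.51, -0.288) and (0.60, -0.288). Third cup is at (0.604, 0.215), so I cross over to it.

Call:
{"api": "drive_tool", "payload": {
  "motion": [
    [[5.5, 0.2, 0], [0, 0, 0], 1],
    [[5.6, 0.2, 0], [0, 0, 0], 1],
    [[5.6, 0.2, 0], [0, 0, 0], 1],
    [[5.6, 0.2, 0], [0, 0, 0], 1],
    [[5.6, 0.2, 0], [0, 0, 0], 1],
    [[5.6, 0.2, 0], [0, 0, 0], 1],
    [[5.6, 0.2, 0], [0, 0, 0], 1],
    [[5.6, 0.2, 0], [0, 0, 0], 1],
    [[5.5, 0.2, 0], [0, 0, 0], 1],
    [[0, 0, 0], [0, 0, 0], 1]
  ]
}}

```text
time: 56.82
position: [0.5061, 0.221, 0.4247]
tool_rot: [-2.163, -2.272, 0.002]
ft_force: [-0.2, 0.1, 0.4]
grip_width: 0.995
grip_force: 0.0
```

Call:
{"api": "drive_tool", "payload": {
  "motion": [
    [[0, 0, 2], [0, 0, -10], 1],
    [[0, 0, 2], [0, 0, -10], 1],
    [[0, 0, 2], [0, 0, -10], 1],
    [[0, 0, 2], [0, 0, -10], 1],
    [[0, 0, 2], [0, 0, -10], 1],
    [[0, 0, 2], [0, 0, -10], 1],
    [[0, 0, 2], [0, 0, -10], 1],
    [[0, 0, 2], [0, 0, -10], 1],
    [[0, 0, 2], [0, 0, -10], 1],
    [[-4.6, 0, 0], [0, 0, 0], 1],
    [[-4.6, 0, 0], [0, 0, 0], 1],
    [[0, 0, 0], [0, 0, 0], 1]
  ]
}}

```text
time: 58.32
position: [0.6033, 0.2154, 0.2437]
tool_rot: [0.05, -3.138, 0.001]
ft_force: [-0.1, 0.0, -0.4]
grip_width: 1.0
grip_force: 0.0
```

Call:
{"api": "drive_tool", "payload": {
  "motion": [
    [[0, 0, 0], [0, 0, 0], 1]
  ]
}}

```text
time: 58.45
position: [0.6, 0.2177, 0.2452]
tool_rot: [0.058, -3.138, 0.001]
ft_force: [-0.7, 0.5, 0.8]
grip_width: 0.994
grip_force: 0.0
```

```bash
python3 -c "
from h import *
s,w=shot('wrist','w16.png'); print(tgt((.604,.215,.028),s),s['joint_positions'].round(2),s['ft_force'].round(1))
rim('wrist',s,w,(.604,.215),.04,45,(27,35))"
```

```text
(array([-0.44, -0.27, 16.62]), np.float64(-177.9), array([0.5999, 0.2177, 0.1942])) [ 0.45  0.61 -1.19  1.51  0.57  1.41  0.83] [-0.7  0.5  0.8]
rim [278.2 207.6] 29.4 [0.6036 0.2176 0.04  ]
```

Call:
{"api": "drive_tool", "payload": {
  "motion": [
    [[-0.4, -0.1, 5], [0, 0, 0], 1],
    [[0, 0, 5], [0, 0, 0], 1],
    [[0, 0, 4], [0, 0, 0], 1],
    [[0, 0, 2.6], [0, 0, 0], 1],
    [[0, 0, 0], [0, 0, 0], 1],
    [[0, 0, 0], [0, 0, 0], -1],
    [[0, 0, 0], [0, 0, 0], -1],
    [[0, 0, 0], [0, 0, 0], -1],
    [[0, 0, 0], [0, 0, 0], -1],
    [[0, 0, -5], [0, 0, 0], -1],
    [[0, 0, -5], [0, 0, 0], -1],
    [[0, 0, 0], [0, 0, 0], -1]
  ],
  "force": 15
}}

```text
time: 60.0
position: [0.6067, 0.219, 0.1849]
tool_rot: [-0.057, 3.134, 0.004]
ft_force: [0.1, 0.2, -1.1]
grip_width: 0.663
grip_force: 15.0
```

Call:
{"api": "drive_tool", "payload": {
  "motion": [
    [[3.9, 0.1, 0], [0, 0, 0], -1],
    [[3.9, 0.1, 0], [0, 0, 0], -1],
    [[3.9, 0.1, 0], [0, 0, 0], -1],
    [[3.9, 0.1, 0], [0, 0, 0], -1],
    [[0.2, -4.2, 0], [0, 0, 0], -1],
    [[0.2, -4.2, 0], [0, 0, 0], -1],
    [[0.2, -4.2, 0], [0, 0, 0], -1],
    [[0.1, -4.2, 0], [0, 0, 0], -1],
    [[0.1, -4.2, 0], [0, 0, 0], -1],
    [[0.1, -4.2, 0], [0, 0, 0], -1],
    [[0, 0, 0], [0, 0, 0], -1],
    [[0, 0, 0], [0, 0, 0], -1]
  ]
}}

```text
time: 61.5
position: [0.4487, -0.0359, 0.1799]
tool_rot: [0.057, -3.14, -0.001]
ft_force: [-0.5, 0.7, -1.9]
grip_width: 0.663
grip_force: 15.0
```

```bash
python3 -c "
from h import *
s=ctrl.get_state(); print(tgt((.4455,-.0385,.0325),s),s['grip_width']*87,s['grip_force'],s['ft_force'].round(1))"
```

```text
(array([ 0.31, -0.26,  9.64]), np.float64(-177.92), array([ 0.4486, -0.0359,  0.1289])) 57.68806653209832 14.998626985325245 [-0.5  0.7 -1.9]
```

Call:
{"api": "drive_tool", "payload": {
  "motion": [
    [[0.3, -0.3, 4], [0, 0, 0], -1],
    [[0, 0, 3.5], [0, 0, 0], -1],
    [[0, 0, 1.3], [0, 0, 0], -1],
    [[0, 0, 0.3], [0, 0, 0], -1],
    [[0, 0, 0], [0, 0, 0], -1],
    [[0, 0, 0], [0, 0, 0], -1]
  ]
}}

```text
time: 62.25
position: [0.4473, -0.0398, 0.0906]
tool_rot: [-0.057, 3.139, -0.002]
ft_force: [0.1, 0.4, -1.3]
grip_width: 0.667
grip_force: 15.0
```

```bash
python3 -c "
from h import *
s=ctrl.get_state(); print(tgt((.4455,-.0385,.0325),s),s['grip_width']*87,s['grip_force'],s['ft_force'].round(1))"
```

```text
(array([0.18, 0.14, 0.71]), np.float64(-177.92), array([ 0.4474, -0.0398,  0.0396])) 57.98910672092731 14.998227381147444 [ 0.1  0.4 -1.3]
```

Call:
{"api": "drive_tool", "payload": {
  "motion": [
    [[0.1, 0.1, 0.4], [0, 0, 0], -1],
    [[0, 0, 0], [0, 0, 0], -1],
    [[0, 0, 0], [0, 0, 0], -1]
  ]
}}

```text
time: 62.62
position: [0.4454, -0.0387, 0.0856]
tool_rot: [-0.057, 3.141, -0.0]
ft_force: [-0.1, 0.7, -0.9]
grip_width: 0.664
grip_force: 15.0
```

```bash
python3 -c "
from h import *
s=ctrl.get_state(); print(tgt((.4455,-.0385,.0325),s),s['grip_width']*87,s['grip_force'],s['ft_force'].round(1))"
```

```text
(array([-0.01,  0.02,  0.21]), np.float64(-177.93), array([ 0.4454, -0.0387,  0.0346])) 57.792884694689256 14.998449268678087 [-0.1  0.7 -0.9]
```

Call:
{"api": "drive_tool", "payload": {
  "motion": [
    [[0, 0, 0.2], [0, 0, 0], -1],
    [[0, 0, 0], [0, 0, 0], -1],
    [[0, 0, 0], [0, 0, 0], 1],
    [[0, 0, 0], [0, 0, 0], 1],
    [[0, 0, 0], [0, 0, 0], 1],
    [[0, 0, -3], [0, 0, 0], 1],
    [[0, 0, -6], [0, 0, 0], 1],
    [[0, 0, -6], [0, 0, 0], 1],
    [[0, 0, -5], [0, 0, 0], 1],
    [[0, 0, 0], [0, 0, 0], 1],
    [[0, 0, 0], [0, 0, 0], 1]
  ]
}}

```text
time: 64.0
position: [0.4444, -0.0399, 0.2766]
tool_rot: [0.053, -3.138, 0.003]
ft_force: [-0.4, -0.7, -1.6]
grip_width: 0.999
grip_force: 0.0
```

```bash
python3 -c "
from h import *
s,w=shot('wrist','w17.png'); print(tgt((.5215,-.1525,.285),s)); g=cv2.cvtColor(w,cv2.COLOR_RGB2GRAY)
rim('wrist',s,w,(.446,-.04),.044,40,(26,33))
e=proj('wrist',(.446,-.04,.044),s).astype(int); print(e,g[e[1]-55:e[1]+42,e[0]].tolist(),g[e[1],e[0]-46:e[0]+50].tolist())"
```

```text
(array([ -7.32, -11.51,  -5.94]), np.float64(-178.05), array([ 0.4442, -0.04  ,  0.2256]))
rim [279.4 198.6] 26.1 [ 0.4452 -0.0392  0.044 ]
[278 199] [143, 139, 135, 133, 137, 134, 139, 140, 144, 142, 144, 144, 106, 142, 170, 170, 169, 168, 168, 170, 168, 174, 132, 81, 158, 139, 129, 222, 220, 181, 205, 214, 214, 213, 213, 213, 212, 211, 213, 212, 211, 213, 211, 213, 213, 212, 211, 213, 212, 213, 212, 213, 213, 208, 249, 247, 246, 246, 246, 246, 246, 246, 246, 246, 246, 246, 246, 247, 252, 236, 147, 128, 136, 137, 138, 136, 135, 134, 134, 134, 117, 242, 253, 255, 172, 135, 146, 157, 162, 163, 155, 152, 236, 240, 236, 236, 236] [206, 211, 210, 207, 210, 208, 209, 211, 215, 174, 153, 166, 166, 161, 162, 163, 160, 151, 186, 214, 222, 172, 115, 126, 129, 128, 115, 212, 254, 252, 249, 249, 249, 249, 248, 248, 248, 248, 247, 247, 247, 247, 248, 247, 247, 247, 247, 247, 247, 247, 247, 247, 247, 247, 247, 247, 247, 247, 247, 247, 247, 247, 247, 247, 247, 248, 253, 248, 153, 113, 117, 118, 118, 103, 179, 214, 201, 234, 244, 242, 241, 243, 245, 230, 201, 199, 196, 198, 194, 193, 187, 187, 186, 185, 187, 187]
```

Third cup is centred on the ring (rim centre px (279,199), tongue centre 278). Crank again.

Call:
{"api": "drive_tool", "payload": {
  "motion": [
    [[-2.4, -3.8, -2], [0, 0, 0], 1],
    [[-2.4, -3.8, -2], [0, 0, 0], 1],
    [[-2.5, -3.9, -2], [0, 0, 0], 1],
    [[0, 0, 0], [0, 0, 10], 1],
    [[0, 0, 0], [0, 0, 10], 1],
    [[0, 0, 0], [0, 0, 10], 1],
    [[0, 0, 0], [0, 0, 10], 1],
    [[0, 0, 0], [0, 0, 10], 1],
    [[0, 0, 0], [0, 0, 10], 1],
    [[0, 0, 0], [0, 0, 10], 1],
    [[0, 0, 0], [0, 0, 10], 1],
    [[0, 0, 0], [0, 0, 10], 1]
  ]
}}

```text
time: 65.55
position: [0.5214, -0.1518, 0.3348]
tool_rot: [-2.184, -2.25, 0.004]
ft_force: [0.8, -0.3, -0.6]
grip_width: 0.996
grip_force: 0.0
```

Call:
{"api": "drive_tool", "payload": {
  "motion": [
    [[0, 0, 0], [0, 0, 0], 0],
    [[0, 0, 0], [0, 0, 0], 0],
    [[0, 0, 0], [0, 0, 0], 0]
  ]
}}

```text
time: 65.92
position: [0.5217, -0.1523, 0.3368]
tool_rot: [-2.18, -2.26, 0.003]
ft_force: [0.7, -0.1, -0.6]
grip_width: 0.745
grip_force: 0.0
```

```bash
python3 -c "
from h import *
s=ctrl.get_state(); print(tgt((.5215,-.1522,.172),s))"
```

```text
(array([1.000e-02, 2.000e-02, 1.138e+01]), np.float64(92.05), array([ 0.5216, -0.1523,  0.2858]))
```

Call:
{"api": "drive_tool", "payload": {
  "motion": [
    [[0, 0, 4], [0, 0, 0], 0],
    [[0, 0, 4], [0, 0, 0], 0],
    [[0, 0, 2.4], [0, 0, 0], 0],
    [[0, 0, 1], [0, 0, 0], 0],
    [[0, 0, 0], [0, 0, 0], 0],
    [[0, 0, 0], [0, 0, 0], -1],
    [[0, 0, 0], [0, 0, 0], -1],
    [[0, 0, 0], [0, 0, 0], -1],
    [[0, 0, 0], [0, 0, 0], -1]
  ],
  "force": 25
}}

```text
time: 67.05
position: [0.5217, -0.1526, 0.2239]
tool_rot: [-2.184, -2.259, 0.004]
ft_force: [-1.7, -0.2, 3.4]
grip_width: 0.239
grip_force: 25.0
```

Call:
{"api": "drive_tool", "payload": {
  "motion": [
    [[-1.9, 0.4, 0], [0, 0, 0], -1],
    [[-1.6, 1.1, 0], [0, 0, 0], -1],
    [[-1.1, 1.6, 0], [0, 0, 0], -1],
    [[-0.4, 1.9, 0], [0, 0, 0], -1],
    [[0.4, 1.9, 0], [0, 0, 0], -1],
    [[1.1, 1.6, 0], [0, 0, 0], -1],
    [[1.6, 1.1, 0], [0, 0, 0], -1],
    [[1.9, 0.4, 0], [0, 0, 0], -1]
  ]
}}

```text
time: 68.05
position: [0.6218, -0.1519, 0.2238]
tool_rot: [2.186, 2.254, -0.008]
ft_force: [-4.7, -4.2, 6.3]
grip_width: 0.231
grip_force: 25.0
```

Call:
{"api": "drive_tool", "payload": {
  "motion": [
    [[1.9, -0.4, 0], [0, 0, 0], -1],
    [[1.6, -1.1, 0], [0, 0, 0], -1],
    [[1.1, -1.6, 0], [0, 0, 0], -1],
    [[0.4, -1.9, 0], [0, 0, 0], -1],
    [[-0.4, -1.9, 0], [0, 0, 0], -1],
    [[-1.1, -1.6, 0], [0, 0, 0], -1],
    [[-1.6, -1.1, 0], [0, 0, 0], -1],
    [[-1.9, -0.4, 0], [0, 0, 0], -1],
    [[0, 0, 0], [0, 0, 0], -1],
    [[0, 0, 0], [0, 0, 0], -1],
    [[0, 0, 0], [0, 0, 0], -1]
  ]
}}

```text
time: 69.42
position: [0.5216, -0.1526, 0.2238]
tool_rot: [-2.183, -2.258, 0.005]
ft_force: [-0.8, -0.6, 7.3]
grip_width: 0.237
grip_force: 25.0
```

```bash
python3 -c "
from h import *
s,t=shot('top','t18.png'); print(tgt((.5215,-.1525,.172),s),s['grip_width']*87)
nuts(t,(285,200,320,240),.014); print(green(t[135:170,255:310,::-1]))"
```

```text
(array([ 0.01, -0.  ,  0.08]), np.float64(91.93), array([ 0.5215, -0.1526,  0.1728])) 20.58036623172806
nut? [14, 22, 7, 6, 28] [302.2 224.7] [ 0.434 -0.046  0.014]
(array([ 13,  10,  30,  16, 400], dtype=int32), array([27.3, 17.4]))
```

Third nut is in. Collect the cup.

Call:
{"api": "drive_tool", "payload": {
  "motion": [
    [[0, 0, 0], [0, 0, 0], 0],
    [[0, 0, 0], [0, 0, 0], 0],
    [[0, 0, -3], [0, 0, 0], 0],
    [[0, 0, -5], [0, 0, 0], 0],
    [[0, 0, -4], [0, 0, -9.9], 1],
    [[0, 0, 0], [0, 0, -10], 1],
    [[0, 0, 0], [0, 0, -10], 1],
    [[0, 0, 0], [0, 0, -10], 1],
    [[0, 0, 0], [0, 0, -10], 1],
    [[0, 0, 0], [0, 0, -10], 1],
    [[0, 0, 0], [0, 0, -10], 1],
    [[0, 0, 0], [0, 0, -10], 1]
  ],
  "force": 15
}}

```text
time: 70.97
position: [0.5215, -0.1522, 0.3427]
tool_rot: [-0.214, -3.131, 0.002]
ft_force: [-0.2, 0.7, -0.0]
grip_width: 0.999
grip_force: 0.0
```

Call:
{"api": "drive_tool", "payload": {
  "motion": [
    [[0, 0, 0], [0, 0, -10], 1],
    [[2.4, 3.8, 0], [0, 0, 0], 1],
    [[2.4, 3.9, 0], [0, 0, 0], 1],
    [[2.4, 3.9, 0], [0, 0, 0], 1],
    [[0, 0, 0], [0, 0, 0], 1],
    [[0, 0, 0], [0, 0, 0], 1],
    [[0, 0, 0], [0, 0, 0], 1]
  ]
}}

```text
time: 71.85
position: [0.4475, -0.0412, 0.3441]
tool_rot: [0.051, -3.139, 0.004]
ft_force: [-0.9, -0.2, 0.6]
grip_width: 1.002
grip_force: 0.0
```

```bash
python3 -c "
from h import *
s,w=shot('wrist','w19.png'); print(tgt((.4455,-.0392,.0335),s))
rim('wrist',s,w,(.446,-.04),.044,40,(21,27))"
```

```text
(array([ 0.12,  0.28, 25.96]), np.float64(-178.13), array([ 0.4474, -0.0413,  0.2931]))
rim [280.4 184.3] 21.9 [ 0.4454 -0.0394  0.044 ]
rim [240.3 162.2] 26.4 [ 0.4208 -0.0872  0.044 ]
```

Call:
{"api": "drive_tool", "payload": {
  "motion": [
    [[0.1, 0.2, 5], [0, 0, 0], 1],
    [[0, 0, 5], [0, 0, 0], 1],
    [[0, 0, 5], [0, 0, 0], 1],
    [[0, 0, 5], [0, 0, 0], 1],
    [[0, 0, 4], [0, 0, 0], 1],
    [[0, 0, 1.9], [0, 0, 0], 1],
    [[0, 0, 0], [0, 0, 0], 1],
    [[0, 0, 0], [0, 0, 0], -1],
    [[0, 0, 0], [0, 0, 0], -1],
    [[0, 0, 0], [0, 0, 0], -1],
    [[0, 0, 0], [0, 0, 0], -1]
  ],
  "force": 15
}}

```text
time: 73.28
position: [0.4456, -0.04, 0.0871]
tool_rot: [0.049, -3.139, 0.004]
ft_force: [-1.0, 0.6, 4.2]
grip_width: 0.672
grip_force: 14.8
```

Call:
{"api": "drive_tool", "payload": {
  "motion": [
    [[0, 0, -2], [0, 0, 0], -1],
    [[0, 0, -4], [0, 0, 0], -1],
    [[0, 0, -3], [0, 0, 0], -1],
    [[0.3, -3.3, 0], [0, 0, 0], -1],
    [[0.3, -4.5, 0], [0, 0, 0], -1],
    [[0.3, -4.5, 0], [0, 0, 0], -1],
    [[0.3, -4.5, 0], [0, 0, 0], -1],
    [[0.3, -4.5, 0], [0, 0, 0], -1],
    [[0, 0, 0], [0, 0, 0], -1]
  ]
}}

```text
time: 74.4
position: [0.4362, -0.2571, 0.1764]
tool_rot: [0.04, -3.138, 0.002]
ft_force: [-0.3, 1.3, -1.5]
grip_width: 0.663
grip_force: 15.0
```

Call:
{"api": "drive_tool", "payload": {
  "motion": [
    [[0, 0, 0], [0, 0, 9], -1],
    [[0, 0, 0], [0, 0, 9], -1],
    [[0, 0, 0], [0, 0, 9], -1],
    [[0, 0, 0], [0, 0, 9], -1],
    [[0, 0, 0], [0, 0, 9], -1],
    [[0, 0, 0], [0, 0, 0], -1],
    [[0, 0, 0], [0, 0, 0], -1],
    [[0, 0, 0], [0, 0, 0], -1]
  ]
}}

```text
time: 75.4
position: [0.4373, -0.2528, 0.1768]
tool_rot: [-1.152, -2.92, 0.004]
ft_force: [-0.1, -0.4, -0.6]
grip_width: 0.666
grip_force: 15.0
```

```bash
python3 -c "
from h import *
s=ctrl.get_state(); print(tgt((.432,-.268,.046),s),s['ft_force'].round(1),s['grip_width']*87)"
```

```text
(array([-0.67, -1.43,  7.99]), np.float64(136.93), array([ 0.4372, -0.2529,  0.1258])) [-0.1 -0.4 -0.6] 57.947975865820325
```

Call:
{"api": "drive_tool", "payload": {
  "motion": [
    [[-0.7, -1.4, 0], [0, 0, 0], -1],
    [[0, 0, 0], [0, 0, 0], -1],
    [[0, 0, 0], [0, 0, 0], -1],
    [[0, 0, 4], [0, 0, 0], -1],
    [[0, 0, 2.7], [0, 0, 0], -1],
    [[0, 0, 0.7], [0, 0, 0], -1],
    [[0, 0, 0.4], [0, 0, 0], -1],
    [[0, 0, 0], [0, 0, 0], -1],
    [[0, 0, 0], [0, 0, 0], -1]
  ]
}}

```text
time: 76.53
position: [0.4332, -0.2685, 0.0998]
tool_rot: [-1.155, -2.92, 0.005]
ft_force: [0.2, -0.6, -1.2]
grip_width: 0.665
grip_force: 15.0
```

Call:
{"api": "drive_tool", "payload": {
  "motion": [
    [[0, 0, 0], [0, 0, 0], 0.6],
    [[0, 0, 0], [0, 0, 0], 0.6],
    [[0, 0, -3], [0, 0, 0], 0.6],
    [[0, 0, -6], [0, 0, 0], 0.6],
    [[0, 0, -6], [0, 0, 0], 1],
    [[0, 0, -6], [0, 0, 0], 1],
    [[0, 0, -6], [0, 0, 0], 1],
    [[0, 0, 0], [0, 0, 0], 1],
    [[0, 0, 0], [0, 0, 0], 1]
  ]
}}

```text
time: 77.65
position: [0.4333, -0.2676, 0.3684]
tool_rot: [-1.155, -2.918, 0.005]
ft_force: [-0.9, 0.4, -0.7]
grip_width: 0.998
grip_force: 0.0
```

```bash
python3 -c "
from h import *
s,w=shot('wrist','w20.png'); st,t=shot('top','t20.png'); print(s['position'],s['ft_force'].round(1))
for p in ((.432,-.268),(.51,-.287),(.6,-.287)):
    rim('wrist',s,w,p,.056,35,(19,28)); rim('top',s,t,p,.056,16,(8,12.5)); q=proj('top',(*p,.03)).astype(int); nuts(t,(q[0]-8,q[1]-8,q[0]+9,q[1]+9),.03)
print('bottle',green(t[135:170,255:310,::-1]))
t0=cv2.imread('pics/t0.png')[:,:,::-1].astype(int); d=np.abs(t.astype(int)-t0).max(2)
for n,b in dict(brickA=(228,248,268,280),brickB=(160,250,195,282),wedge=(325,228,365,266)).items(): print(n,np.median(d[b[1]:b[3],b[0]:b[2]]),(d[b[1]:b[3],b[0]:b[2]]>60).mean().round(3))"
```

```text
[ 0.43328356 -0.26761262  0.36840882] [-0.9  0.4 -0.7]
rim [278.4 184.6] 21.5 [ 0.4332 -0.269   0.056 ]
rim [273.6 173.7] 25.7 [ 0.4194 -0.2642  0.056 ]
rim [302.4 187.2] 19.9 [ 0.4557 -0.2497  0.056 ]
rim [385.8 219.9] 9.7 [ 0.4321 -0.2716  0.056 ]
nut? [9, 9, 6, 7, 31] [385.5 224.8] [ 0.423 -0.276  0.03 ]
rim [306.8 236.7] 21.1 [ 0.5069 -0.2885  0.056 ]
rim [301.6 226.9] 21.6 [ 0.4928 -0.2847  0.056 ]
rim [390.8 192.1] 10.6 [ 0.5094 -0.2919  0.056 ]
nut? [9, 3, 6, 6, 22] [389.2 191.9] [ 0.516 -0.294  0.03 ]
nut? [0, 5, 5, 12, 22] [378.9 197.9] [ 0.5   -0.264  0.03 ]
rim [353.7 280.7] 24.9 [ 0.5946 -0.2842  0.056 ]
rim [386.3 159.9] 9.6 [ 0.6021 -0.2873  0.056 ]
nut? [7, 2, 6, 7, 27] [385.2 159.6] [ 0.611 -0.291  0.03 ]
bottle (array([ 13,  10,  30,  16, 400], dtype=int32), array([27.4, 17.4]))
brickA 15.0 0.0
brickB 14.0 0.0
wedge 15.0 0.033
```

```bash
python3 -c "
from bench import ctrl
print(ctrl.close_job())"
```

```text
the job is handed in; nothing more can be done
None
```

Job handed in: the nuts are freed, the bottle stands upright to within about 1°, and all three cups stand on the wooden board with a nut in each; the cheeses look unmoved. While carrying the first cup, the gripper touched something, probably the glass arch (about 17 N measured, limit 40), and I backed off.

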